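# Raise the sine plate with a pry bar and slip a gauge block under its roller

## Robot

A 6-joint arm with a two-finger parallel gripper is mounted at the origin on the work surface. World frame = base frame: x ahead of the robot, y to its left, z up, the work surface at z = 0. Lengths are in m, angles in degrees, forces in N, time in s.
With the tool pointing down it reaches from about 0.375 to 0.975 m from the base axis. Payload 3.8 kg.
Tool frame: the origin (TCP) lies at the very end of the fingers, on their centre line; the grasp point (between the pads) lies 19 mm behind it (arm.pinch_z is the x of the grasp point in the tool frame, in m); x points along the fingers, y is the direction in which the jaws open and shut, and the axes are right-handed (so a half turn about x gives the same grasp; the last joint's range is limited). The gripper opens to 85 mm and grips with 20 to 120 N. Pads are 22 mm wide; open, the fingers measure 114 mm over their backs; the gripper's body (76 mm by 85 mm) begins 54 mm behind the grasp point. The pads swing forward as they close: fully open they stand 13 mm farther back than shut.
Start: joints at [73.287, 15.12, 91.902, -0, 72.978, -2.114], TCP at [0.17, 0.653, 0.231] pointing down, gripper open.
Joint ranges: [-150.88, 150.88], [-54.13, 125.18], [17.81, 147.31], [-75.09, 255.09], [0, 152.58], [-146.25, 146.25]. Speed limits (degrees/s): [147.25, 147.25, 180, 180, 180, 180].

## Interface

Orientations are given as [roll, pitch, yaw] about the fixed x, y, z axes, in that order (R = Rz(yaw) Ry(pitch) Rx(roll)).
In Python, from plant import readout, viewer, workorder, arm gives the robot as it stands.
- The arm moves only by the tool drive_tool, never from a script. Its argument "increments" is one flat list of numbers, 6 for each row, row after row: the shift along the world's x, y, z in mm, then the turn, a rotation vector about the world's x, y, z in degrees. In form: [x, y, z, wx, wy, wz, x, y, z, wx, wy, wz, ...]. A call has 1 to 8 rows; each row is the pose to reach, as a shift and turn from the pose commanded when the call began; what a row does not reach only later rows make up. A row lasts 1/8 s, in which the tool goes at most 62.5 mm and 10.7 degrees, less where a joint would pass 70% of its speed; a pose out of reach is approached as far as the arm can. A call with a gripper value outside its range is refused whole. "fingers" is the opening in per cent of the stroke, from 0 (shut) to 100 (fully open), set as the call begins (left out, the last holds). The fingers move at their own pace and stop on an object; the grip force is fixed at half the most. Time passes only in rows, so rows that repeat a pose let the fingers close. It gives the time, the measured TCP pose, the force and the opening at its end, in the units of the state.
- readout.observe(): the state, without advancing time (a new reading comes with each control period).
- viewer.capture(name): name is "side" or "top" or "wrist"; returns the picture (400x640x3 uint8, blue, green, red); there is no depth.
- viewer.get_calibration(name): a dict with "K" (3x3 intrinsics, pixels), "extrinsics" (4x4, takes a point from world to camera coordinates); the wrist camera has in their place "T_tool_cam" (4x4, takes a point from camera to tool coordinates, whose origin is the TCP and whose axes are the tool frame's). Camera axes: x right, y down, z forward; pixel columns grow to the right and rows downward; lengths in m; the calibration is good to about 2 mm. A picture is of the moment at which its call begins: read the wrist's pose just before it. get_calibration takes no time and is no camera call.
- workorder.close_job(): hands the job in, once; it reports no verdict.
The state is a dict: "time_s": time; "joint_positions": joint angles; "qd": joint speeds; "joint_efforts": joint torques, N m; "ee_pos": TCP position; "tcp_rot": TCP orientation; "ft_force": force on the tool from outside, world axes, zero at the start; "ft_torque": the same for the moment, N m; "opening": opening from 0.0 (shut) to 1.0 (fully open).
Only numpy, scipy, OpenCV 4.12 (cv2) and the standard library are available. Lean on these libraries where they do the work, as an engineer would, in place of code of your own. Each camera call takes 0.05 s, during which the arm holds its last target.

## Task

Take the orange-handled pry bar, put its tip under the roller at the free end of the heavy sine plate, and lever the plate up over the yellow fulcrum block until the blue gauge block will fit beneath; the stiff hinge keeps the plate where it is left. Lay the bar back on its wooden rests, slip the gauge block flat and square along the middle of the green lane until it stands well under the roller, without touching the lens above it, and then press the plate down until its roller sits firmly on the block. Let go of everything, and leave the oil bottle, the ring and the brass cylinder where they are.

Things in the scene. Friction and masses are not known exactly. Their poses are not given: they have to be found in the camera images.
- unit: Base of the sine plate. Origin on the bench below the roller's axis (plate lowered), mid-width; +y runs from free end to hinge, x across. Hinge axis at y 190, 24 mm up. The steel plate, 150 mm wide, spans y -8 to 188, underside 28 and top 50 mm up when lowered; a grey casting 110 mm wide, 28 mm high is bolted on it at y 132 to 178. Under it is clear room but for two thin feet at x +-67, y 70.
- plate (a joint): Tilt of the sine plate, rad: 0 lowered, grows as the free end rises, stop at 0.16. It weighs about 2 kg (varies); the hinge is stiff: 20 to 26 N upward at the roller lifts it, it stays at any height where it is left, and 1 to 8 N pressed on the free end lowers it. Roller resting on the gauge block: 0.074. Some 0.1 is wanted for slipping the block in.
- roller (a point): Middle of the roller, a steel cylinder of 16 mm diameter and 150 mm length along the unit's x under the plate's free end. With the plate lowered its axis is 24 mm above the bench, so a gap of 16 mm is left under it.
- plate_top (a point): Point on the plate's top face, mid-width, 25 mm in from the roller's line, for pressing the plate down (the top is flat there over the whole width of 150 mm).
- fulcrum_top (a point): Crest of the fixed yellow fulcrum block, 30 mm above the bench: a round steel ridge of 10 mm radius (axis 20 mm up), 44 mm long across, on a block 44 x 34 mm. It stands 50 mm in front of the roller's line (-y of the unit), 40 mm left or right of the unit's middle. Axes as the unit's.
- lane: Green strip painted on the bench, 34 mm wide, 40 mm from the unit's middle on the side away from the fulcrum. Origin on the bench 50 mm in front of the roller's line, mid-width; its y axis runs along it towards and under the roller (the roller's line is at y = 50 mm), x across. The gauge block belongs on it.
- lens: Delicate lens over the lane; origin and axes as the lane's. Upright barrel of 50 mm diameter centred at y = 49 mm, from 112 mm above the bench up; its brass lower end, 40 mm in diameter, at 100 mm. A red arm 36 mm wide, 154 to 190 mm high, runs in +y to a column at y 330. An upright gripper over the gauge block would strike it; one leaning back, wrist away from the plate, by 30 to 45 degrees passes.
- bar_grip (a point): Where to grip the pry bar: centre of the section of its orange handle, 60 mm from the handle's end. x runs along the bar to its tip, z up, y across. Bar 280 mm long; handle 110 long, 22 wide, 14 mm high; steel blade 20 wide, 5 mm thick, at half the handle's height, its tip 220 mm ahead of here. 0.28 kg, balance point about 55 mm ahead of here.
- rests: Fixed wooden rests on which the bar lies; origin on the bench, x along the bar to its tip, y across. Two saddles, 14 mm thick, at x = +90 mm (under the blade, 30 mm high) and x = -130 mm (under the handle, 25.5 mm high), each with cheeks 8 mm high that leave a slot 32 mm wide.
- rests_grip (a point): Where bar_grip is when the bar lies on its rests: 80 mm behind the rests' origin, 32.5 mm above the bench. Axes as the rests'.
- gauge_mid (a point): Centre of the blue ceramic gauge block, 24 (x) x 60 (y) x 30 (z) mm, 0.20 kg, lying on the bench.
- oil: Amber oil bottle, 40 mm in diameter, 90 mm high, loose; origin under its centre. Leave alone.
- ring: Dark steel ring gauge, 52 mm in diameter, 22 mm high, loose; origin under its centre. Leave alone.
- square: Brass cylinder, 34 mm in diameter, 70 mm high, loose; origin under its centre. Leave alone.
Not all that is in view belongs to the job. What is shaped like the part that bears gauge_mid but pink is not meant. Of the things shaped like the rests, the wooden one is meant.

How it is judged:
By the outcome, as a careful person would: the job done as asked, in the order asked, and still so for the second after the job is handed in, with the robot touching nothing.
It also fails if it takes over 64 s, if anything falls off the work surface, if the arm or the gripper's body presses on something with over 40 N, if the wrist force passes 120 N, or if a joint passes its speed limit or range.

## Working session

There is one attempt and no reset: what is moved stays moved. The work goes in short steps, Python scripts to look and compute and a tool call to move; the robot and the scene stay as the last step left them, time stands still between calls to the robot, and variables do not carry over. Pictures are saved under pics/ and viewed, and the job is handed in when it is done.

Besides the shell and the picture viewer there is one more tool, called after "Call:" as a command line: name --argument value ..., lists and objects as JSON in quotes. drive_tool: Moves the arm, as the interface text tells. Its arguments: {"type":"object","properties":{"increments":{"type":"array","items":{"type":"number"}},"fingers":{"type":"number"}},"required":["increments"]}

```bash
ls; mkdir -p pics; python3 - <<'E'
from plant import readout, viewer, workorder, arm
import cv2
print(readout.observe())
for n in ["side","top","wrist"]:
    cv2.imwrite(f"pics/{n}0.png",viewer.capture(n)); print(n,viewer.get_calibration(n))
print([a for a in dir(arm) if a[0]!='_'])
E
```

```text
pics
{'time_s': 0.0, 'joint_positions': array([ 7.32860296e+01,  1.51692686e+01,  9.19830799e+01, -6.56196812e-04,
        7.29751430e+01, -2.11570045e+00]), 'qd': array([-0.08838931, -0.02426081,  0.09067007, -0.07885928,  0.10333021,
        0.03669263]), 'joint_efforts': array([-1.65154772e-03, -5.15118706e+01, -3.67310679e+01, -6.39793984e-05,
        1.26583676e-02,  1.27700380e-05]), 'ee_pos': array([0.16993848, 0.65250021, 0.2299435 ]), 'tcp_rot': array([ -91.83391808,   89.87250691, -106.43199517]), 'ft_force': array([ 0.99905941, -0.62986145, -0.06737965]), 'ft_torque': array([-0.06637554,  0.06530728, -0.04175235]), 'opening': 0.9962239469682869}
side {'K': array([[371.8978403 ,   0.        , 314.87210285],
       [  0.        , 371.8978403 , 199.60412789],
       [  0.        ,   0.        ,   1.        ]]), 'extrinsics': array([[-0.98420389, -0.1765368 , -0.01332162,  0.50293971],
       [-0.11045221,  0.67109807, -0.7330946 ,  0.2298013 ],
       [ 0.13835829, -0.72004315, -0.67999621,  0.95114681],
       [ 0.        ,  0.        ,  0.        ,  1.        ]])}
top {'K':
[... 361 characters left out ...]
01, -7.90666472e-03, -9.78768555e-01,
         1.09633003e+00],
       [ 0.00000000e+00,  0.00000000e+00,  0.00000000e+00,
         1.00000000e+00]])}
wrist {'K': array([[313.3699237 ,   0.        , 319.72608082],
       [  0.        , 313.3699237 , 192.60646076],
       [  0.        ,   0.        ,   1.        ]]), 'T_tool_cam': array([[ 1.80149966e-05, -3.16453453e-01,  9.48608039e-01,
        -1.42566988e-01],
       [ 9.99999999e-01, -2.29546688e-05, -2.66486048e-05,
         4.18333221e-04],
       [ 3.02080263e-05,  9.48608039e-01,  3.16453453e-01,
        -7.88449133e-02],
       [ 0.00000000e+00,  0.00000000e+00,  0.00000000e+00,
         1.00000000e+00]])}
['Unreachable', 'pinch_z']
```

View pics/side0.png

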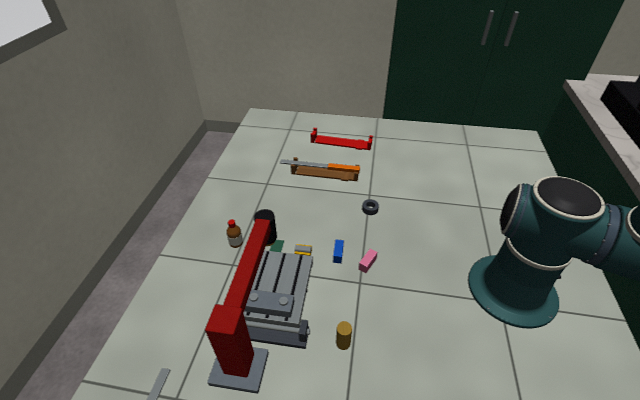

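View pics/top0.png

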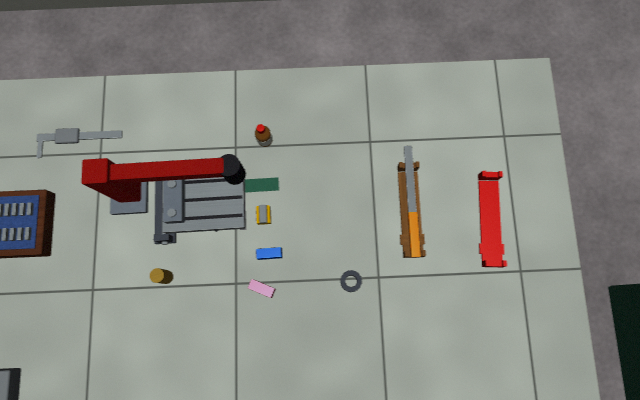

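View pics/wrist0.png

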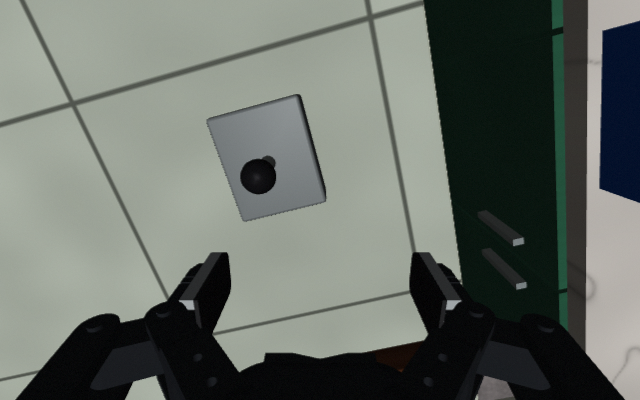

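```bash
cat > h.py <<'E'
from plant import readout, viewer, arm
import numpy as np, cv2
from scipy.spatial.transform import Rotation as Rn
def cam(n,st=None):
    c=viewer.get_calibration(n); K=c["K"]
    if n=="wrist":
        st=st or readout.observe()
        T=np.eye(4); T[:3,:3]=Rn.from_euler('xyz',st['tcp_rot'],degrees=True).as_matrix(); T[:3,3]=st['ee_pos']
        M=T@c["T_tool_cam"]
    else: M=np.linalg.inv(c["extrinsics"])
    return K,M   # cam->world
def ray(KM,uv,z):
    K,M=KM; uv=np.atleast_2d(uv).astype(float)
    d=np.c_[uv,np.ones(len(uv))]@np.linalg.inv(K).T@M[:3,:3].T
    o=M[:3,3]; t=(z-o[2])/d[:,2]
    return (o+t[:,None]*d)
def proj(KM,P):
    K,M=KM; P=np.atleast_2d(P); W=np.linalg.inv(M)
    c=P@W[:3,:3].T+W[:3,3]; p=c@K.T; return p[:,:2]/p[:,2:]
def mask(img,lo,hi):
    return cv2.inRange(cv2.cvtColor(img,cv2.COLOR_BGR2HSV),lo,hi)
def blobs(m,amin=30):
    n,l,s,c=cv2.connectedComponentsWithStats(m)
    return [(s[i,4],c[i].round(1),(l==i).astype(np.uint8)) for i in range(1,n) if s[i,4]>=amin]
def take(n,name):
    st=readout.observe(); im=viewer.capture(n); cv2.imwrite(f"pics/{name}.png",im); return im,cam(n,st),st
def crop(im,x0,y0,x1,y1,f,name):
    cv2.imwrite(f"pics/{name}.png",cv2.resize(im[y0:y1,x0:x1],None,fx=f,fy=f,interpolation=cv2.INTER_CUBIC))
E
python3 - <<'E'
from h import *
im=cv2.imread("pics/top0.png"); C=cam("top")
crop(im,130,120,340,310,3.8,"topc1"); crop(im,380,130,520,280,4,"topc2")
for nm,lo,hi,z in [("blue",(100,120,80),(125,255,255),.03),("pink",(140,40,120),(175,255,255),.03),("orange",(8,200,150),(20,255,255),.0395),("wood",(8,100,60),(20,200,160),.03),("green",(65,80,50),(90,255,200),0),("yellow",(20,120,120),(35,255,255),.02)]:
  for a,c,m in blobs(mask(im,lo,hi)):
    if c[1]<120 : continue
    cs,_=cv2.findContours(m,0,2); r=cv2.minAreaRect(max(cs,key=cv2.contourArea)); b=cv2.boxPoints(r)
    print(nm,a,c,ray(C,c,z).round(4)[0][:2], ray(C,b,z)[:,:2].round(3).tolist())
E
```

```text
blue 1119 [ 19.7 222. ] [0.5506 0.5645] [[0.621, 0.619], [0.617, 0.525], [0.482, 0.515], [0.486, 0.606]]
blue 247 [268.5 252.5] [ 0.4499 -0.0405] [[0.461, -0.01], [0.463, -0.07], [0.439, -0.071], [0.437, -0.011]]
pink 270 [260.7 287.9] [ 0.3668 -0.0206] [[0.369, 0.013], [0.391, 0.003], [0.365, -0.053], [0.343, -0.043]]
orange 370 [414.3 232.9] [ 0.4809 -0.3929] [[0.532, -0.382], [0.533, -0.404], [0.425, -0.402], [0.425, -0.381]]
wood 92 [262.8 134.4] [ 0.7501 -0.0311] [[0.76, -0.007], [0.774, -0.041], [0.743, -0.053], [0.729, -0.02]]
wood 31 [401.5 164.7] [ 0.6552 -0.3762] [[0.662, -0.371], [0.662, -0.383], [0.649, -0.382], [0.649, -0.37]]
wood 630 [404.  214.9] [ 0.5276 -0.373 ] [[0.635, -0.351], [0.638, -0.382], [0.424, -0.392], [0.422, -0.362]]
wood 276 [418.8 215.2] [ 0.5253 -0.409 ] [[0.635, -0.401], [0.635, -0.413], [0.428, -0.417], [0.427, -0.405]]
wood 778 [ 29.3 222.9] [0.5474 0.5409] [[0.633, 0.62], [0.628, 0.507], [0.467, 0.494], [0.472, 0.605]]
green 418 [260.9 184.4] [ 0.6274 -0.0204] [[0.643, 0.022], [0.645, -0.062], [0.612, -0.063], [0.61, 0.02]]
yellow 59 [268.2 214.2] [ 0.5457 -0.0401] [[0.569, -0.038], [0.569, -0.045], [0.526, -0.044], [0.526, -0.037]]
yellow 44 [257.3 213.9] [ 0.5476 -0.0132] [[0.567, -0.009], [0.568, -0.015], [0.525, -0.017], [0.525, -0.011]]
yellow 152 [156.4 275. ] [0.4086 0.231 ] [[0.408, 0.252], [0.43, 0.23], [0.409, 0.209], [0.387, 0.231]]
```

View pics/topc1.png

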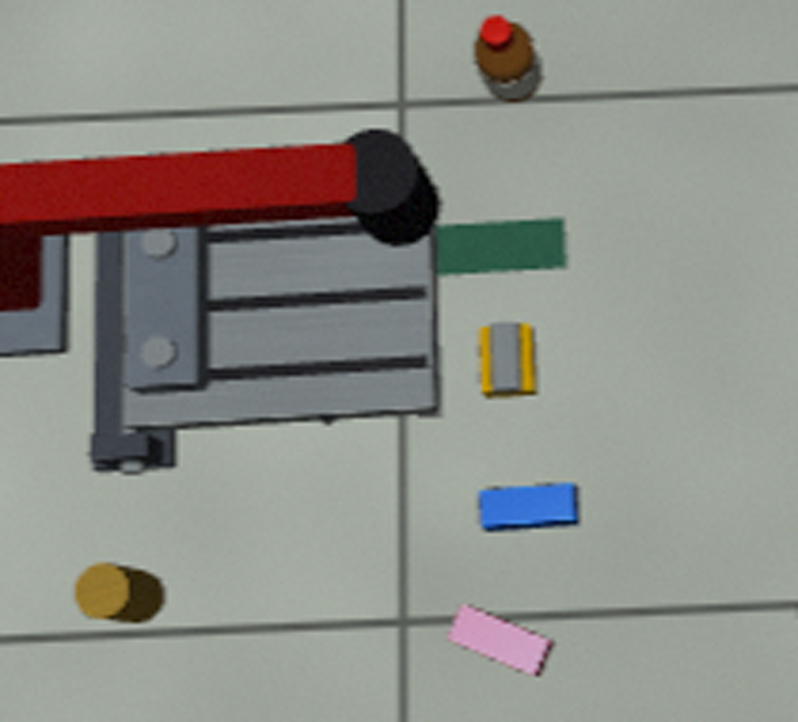

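View pics/topc2.png

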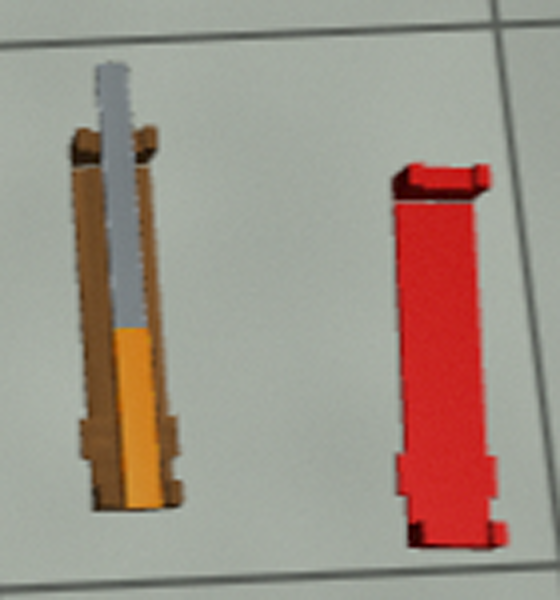

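```bash
python3 - <<'E'
from h import *
st=readout.observe()
print(Rn.from_euler('xyz',st['tcp_rot'],degrees=True).as_matrix().round(3), arm.pinch_z)
K,M=cam("wrist"); print(M.round(3))
E
```

```text
[[-0.001  0.252  0.968]
 [-0.002  0.968 -0.252]
 [-1.    -0.002 -0.   ]] -0.0187
[[ 0.252  0.918  0.306  0.094]
 [ 0.968 -0.239 -0.081  0.673]
 [-0.002  0.316 -0.949  0.373]
 [ 0.     0.     0.     1.   ]]
```

Call:
drive_tool --increments '[60,-120,60,0,0,-20,175,-376,60,0,0,-40,175,-376,60,0,0,-40,175,-376,60,0,0,-40,175,-376,60,0,0,-40,175,-376,60,0,0,-40,175,-376,60,0,0,-40,175,-376,60,0,0,-40]'

```text
time_s: 1.15
ee_pos: [0.3462, 0.2748, 0.2917]
tcp_rot: [55.9, 89.9, 1.0]
ft_force: [0.3, 0.7, -0.5]
opening: 0.997
```

Call:
drive_tool --increments '[175,-376,-40,0,0,-35.4,175,-376,-40,0,0,-35.4,175,-376,-40,0,0,-35.4,175,-376,-40,0,0,-35.4,175,-376,-40,0,0,-35.4,175,-376,-40,0,0,-35.4,175,-376,-40,0,0,-35.4,175,-376,-40,0,0,-35.4]'

```text
time_s: 2.15
ee_pos: [0.5209, -0.1001, 0.25]
tcp_rot: [-105.6, 89.9, 164.3]
ft_force: [-0.1, -0.0, 0.4]
opening: 0.998
```

```bash
python3 - <<'E'
from h import *
im,C,st=take("wrist","w1"); print(st['time_s'],st['ee_pos'],st['tcp_rot'],st['joint_positions'].round(1),st['ft_force'])
np.savez("w1.npz",K=C[0],M=C[1])
E
```

```text
2.15 [ 0.52091371 -0.10014616  0.24995937] [-105.57924876   89.89364039  164.26012595] [-13.6  -1.2 108.1   0.   73.2 -13.4] [-0.06272158 -0.0006453   0.42486699]
```

View pics/w1.png

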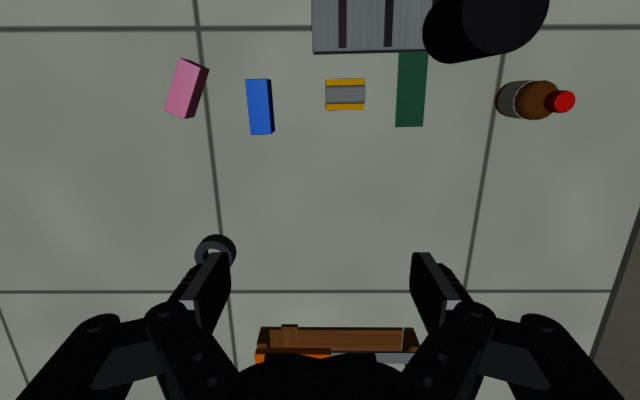

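```bash
python3 - <<'E'
from h import *
im=cv2.imread("pics/w1.png"); d=np.load("w1.npz"); C=(d["K"],d["M"])
crop(im,230,20,470,150,3.3,"w1c")
def rect(im,C,nm,lo,hi,z):
  for a,c,m in blobs(mask(im,lo,hi)):
    cs,_=cv2.findContours(m,0,2); r=cv2.minAreaRect(max(cs,key=cv2.contourArea)); b=cv2.boxPoints(r)
    P=ray(C,b,z)[:,:2]; e=P[1]-P[0],P[2]-P[1]; L=[np.linalg.norm(v) for v in e]; v=e[int(np.argmax(L))]
    print(nm,a,c,P.mean(0).round(4),np.round(L,4),"ang",(np.degrees(np.arctan2(v[1],v[0]))%180).round(2))
    for v in e: print("   ",(np.degrees(np.arctan2(v[1],v[0]))%180).round(2))
rect(im,C,"blue",(100,120,60),(125,255,255),.03)
rect(im,C,"green",(65,80,30),(90,255,200),0)
m=mask(im,(18,120,90),(38,255,255)); m[:60]=0;m[130:]=0
for a,c,mm in blobs(m,10): print("y",a,c,ray(C,c,.02))
ys,xs=np.nonzero(m); print("fulcrum bbox",xs.min(),xs.max(),ys.min(),ys.max(), ray(C,[[xs.min(),ys.min()],[xs.max()+1,ys.max()+1]],.02))
# lane side edges, row by row
g=mask(im,(65,80,30),(90,255,200)); E=[]
for y in range(62,124):
    x=np.nonzero(g[y])[0]
    if len(x)>10: E.append((x.min(),x.max()+1,y+.5))
E=np.array(E,float)
for k in (0,1):
    P=ray(C,np.c_[E[:,k],E[:,2]],0); p=np.polyfit(P[:,1],P[:,0],1); print("lane edge x at y=0",p[1],"ang",np.degrees(np.arctan(p[0])), "y range",P[:,1].min(),P[:,1].max())
E
```

```text
blue 1199 [258.4 106. ] [ 0.4547 -0.0385] [0.0241 0.0598] ang 91.88
    4.29
    91.88
green 2102 [411.   88.5] [ 0.6322 -0.0216] [0.0855 0.0334] ang 90.24
    90.24
    176.36
y 258 [344.6  81.5] [[ 0.55137333 -0.0118475   0.02      ]]
y 234 [344.9 106.4] [[ 0.5523142  -0.03879461  0.02      ]]
fulcrum bbox 325 364 78 109 [[ 0.52939637 -0.00809953  0.02      ]
 [ 0.57555726 -0.04286418  0.02      ]]
lane edge x at y=0 0.6154936773205663 ang -1.1756702896518183 y range -0.06031489142885321 0.009166735460875125
lane edge x at y=0 0.6489877292045592 ang -1.0766761436401344 y range -0.06040947913151345 0.009072032451388747
```

View pics/w1c.png

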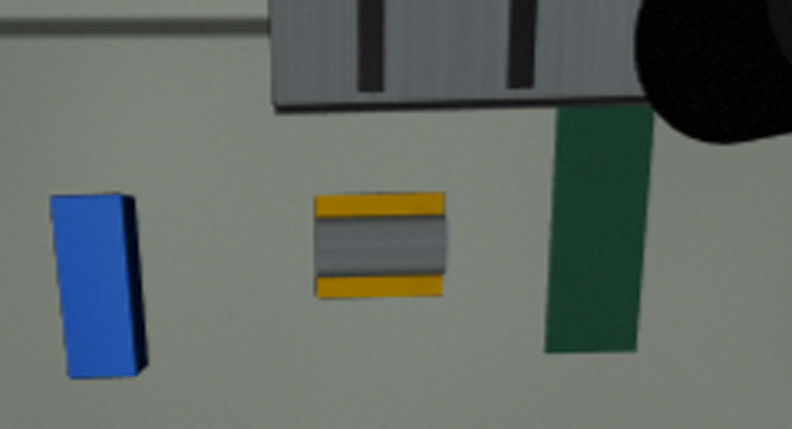

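```bash
python3 - <<'E'
from h import *
C=cam("side"); im=cv2.imread("pics/side0.png")
crop(im,220,190,400,370,4,"sidec")
for nm,P in [("top",[.4499,-.0405,.03]),("wrist",[.4547,-.0385,.03]),("ft",[.5466,-.0266,.03]),("fw",[.552,-.0253,.03])]: print(nm,proj(C,P))
for a,c,m in blobs(mask(im,(100,120,60),(125,255,255))): print(a,c)
for a,c,m in blobs(mask(im,(18,100,90),(38,255,255)),5): print("y",a,c)
im,Ct,st=take("top","top1")
crop(im,280,140,480,300,4,"top1c")
p=st['ee_pos']; print(proj(Ct,[p,p+[0,0,.054+.019],p+[0,0,.1]]))
E
```

```text
top [[339.21148969 247.24363863]]
wrist [[337.381287   247.57550059]]
ft [[303.72818345 246.59660036]]
fw [[301.71520694 246.70536092]]
151 [338.3 248.4]
y 18 [303.7 244.8]
y 44 [302.1 252.8]
y 168 [344. 328.]
[[283.25311848 204.00647199]
 [279.44280587 195.83999363]
 [277.87328296 192.476103  ]]
```

View pics/top1.png

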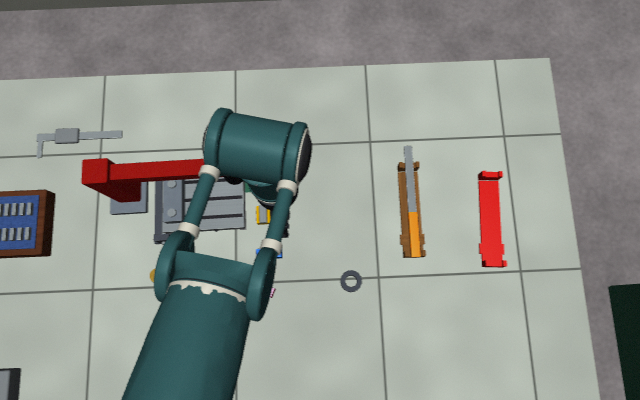

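View pics/sidec.png

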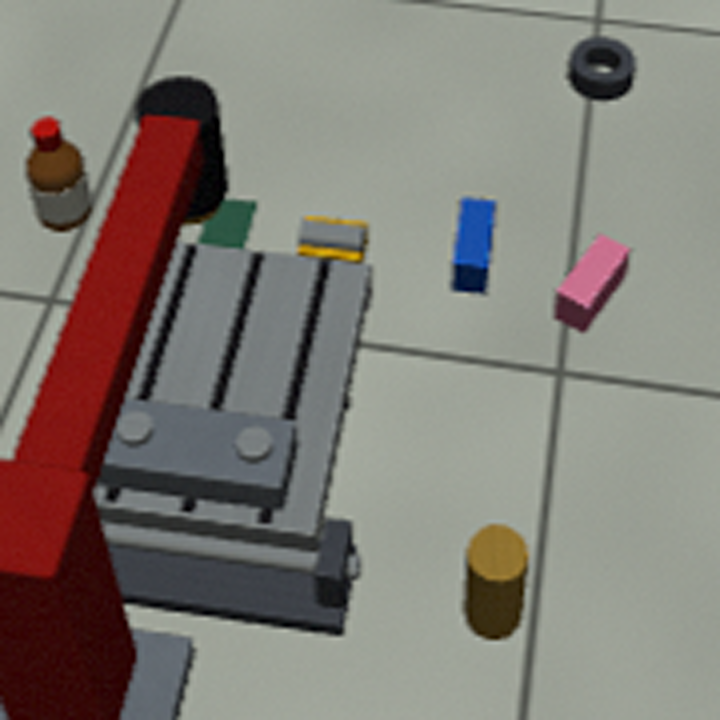

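Call:
drive_tool --increments '[-34,-293,-80,0,0,-60,-34,-293,-80,0,0,-60,-34,-293,-80,0,0,-60,-34,-293,-80,0,0,-60,-34,-293,-80,0,0,-60,-34,-293,-80,0,0,-90,-34,-293,-80,0,0,-90,-34,-293,-80,0,0,-90]'

```text
time_s: 3.25
ee_pos: [0.487, -0.3899, 0.1713]
tcp_rot: [-101.1, 90.0, 82.7]
ft_force: [-0.5, 0.6, 0.8]
opening: 0.998
```

Call:
drive_tool --increments '[0,0,0,0,0,-6,0,0,0,0,0,-6]'

```text
time_s: 3.5
ee_pos: [0.487, -0.3899, 0.1715]
tcp_rot: [-125.0, 90.0, 53.2]
ft_force: [0.1, -0.3, -0.1]
opening: 0.998
```

```bash
python3 - <<'E'
from h import *
im,C,st=take("wrist","w2"); print(st['time_s'],st['ee_pos'],st['tcp_rot'],st['joint_positions'].round(1),st['ft_force'])
R=Rn.from_euler('xyz',st['tcp_rot'],degrees=True).as_matrix(); print(R.round(3))
np.savez("w2.npz",K=C[0],M=C[1])
E
```

```text
3.5 [ 0.48701061 -0.38989891  0.1714981 ] [-125.01978885   89.97514972   53.22962848] [-41.   12.1 102.1   0.   65.8  50.8] [ 0.14432851 -0.31586772 -0.09078373]
[[ 0.    -0.031 -1.   ]
 [ 0.    -1.     0.031]
 [-1.    -0.    -0.   ]]
```

View pics/w2.png

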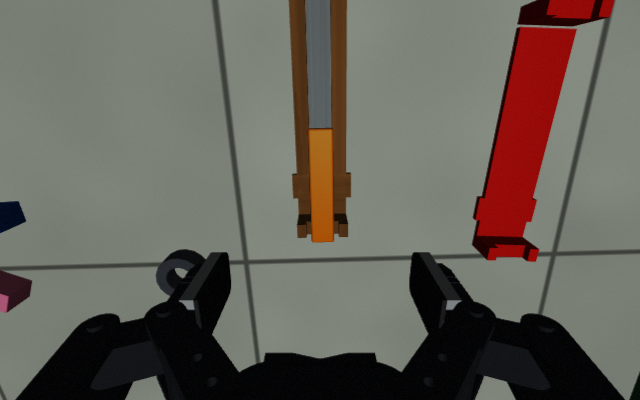

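```bash
python3 - <<'E'
from h import *
im=cv2.imread("pics/w2.png"); d=np.load("w2.npz"); C=(d["K"],d["M"])
crop(im,270,60,380,260,4,"w2c")
m=mask(im,(9,190,120),(22,255,255)); 
for a,c,mm in blobs(m,100):
  print(a,c)
  for z in (.0395,):
    cs,_=cv2.findContours(mm,0,2); b=cv2.boxPoints(cv2.minAreaRect(cs[0])); print(b.round(1).tolist()); P=ray(C,b,z)[:,:2]; print(P.round(4).tolist())
    ys,xs=np.nonzero(mm); E=np.array([(xs[ys==y].min(),xs[ys==y].max()+1,y+.5) for y in range(ys.min()+4,ys.max()-8)],float)
    for k in (0,1):
        Q=ray(C,np.c_[E[:,k],E[:,2]],z); p=np.polyfit(Q[:,0]-.487,Q[:,1],1); print("edge y at grip",p[1],"yaw",np.degrees(np.arctan(p[0])))
E
```

```text
2577 [321.1 183.7]
[[308.0, 129.0], [332.0, 128.8000030517578], [333.1000061035156, 241.0], [309.1000061035156, 241.1999969482422]]
[[0.5377, -0.3814], [0.5372, -0.4021], [0.4296, -0.4012], [0.4301, -0.3779]]
edge y at grip -0.3812954187058287 yaw -0.51560207100649
edge y at grip -0.40215551079929635 yaw -0.9939984284802085
```

View pics/w2c.png

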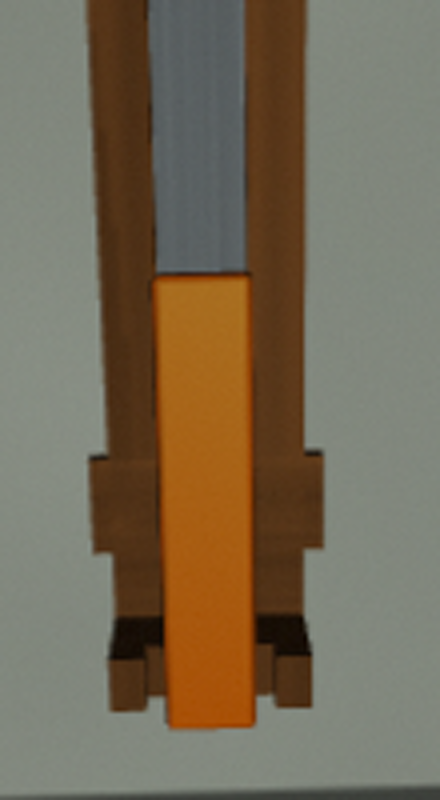

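Call:
drive_tool --increments '[1.5,-2,-60,0,0,1,1.5,-2,-110,0,0,1,1.5,-2,-140,0,0,1,1.5,-2,-148,0,0,1,1.5,-2,-154,0,0,1,1.5,-2,-154,0,0,1]'

```text
time_s: 4.3
ee_pos: [0.4886, -0.3943, 0.0185]
tcp_rot: [140.4, 89.9, -40.5]
ft_force: [0.1, 0.3, 0.1]
opening: 0.997
```

Call:
drive_tool --increments '[0,0,0,0,0,0,0,0,0,0,0,0,0,0,0,0,0,0,0,0,0,0,0,0,0,0,0,0,0,0,0,0,0,0,0,0]' --fingers 0

```text
time_s: 5.05
ee_pos: [0.488, -0.394, 0.0179]
tcp_rot: [149.5, 90.0, -31.5]
ft_force: [0.1, 1.1, 5.5]
opening: 0.247
```

```bash
python3 - <<'E'
from h import *
im,C,st=take("wrist","w3"); print(st['time_s'],st['ee_pos'],st['ft_force'],st['ft_torque'],st['opening'])
R=Rn.from_euler('xyz',st['tcp_rot'],degrees=True).as_matrix(); print(R.round(3))
E
```

```text
5.05 [ 0.4879631  -0.39401385  0.01792429] [0.14522108 1.09659492 5.49977749] [ 0.22869238  0.11474153 -0.00086255] 0.2472411969463001
[[ 0.001 -0.017 -1.   ]
 [-0.    -1.     0.017]
 [-1.     0.    -0.001]]
```

View pics/w3.png

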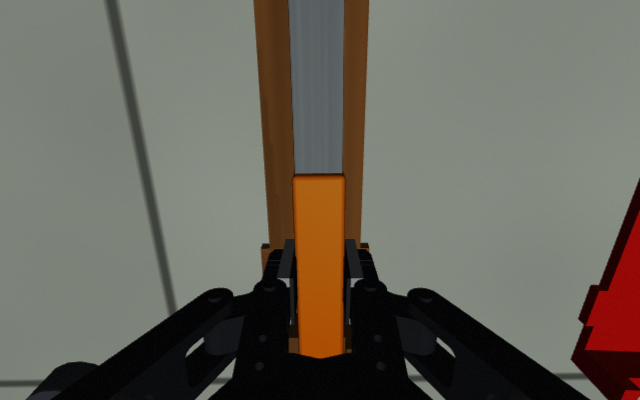

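```bash
python3 - <<'E'
from h import *
C=cam("wrist"); print(ray(C,[[320,175],[296,230],[344,230]],.0395)); st=readout.observe(); print(st['ee_pos'],st['joint_positions'].round(1))
E
```

```text
[[ 0.53833242 -0.39509996  0.0395    ]
 [ 0.51445741 -0.38455451  0.0395    ]
 [ 0.51411173 -0.40486156  0.0395    ]]
[ 0.4879687  -0.39404755  0.01792056] [-41.2  21.9 107.7   0.   50.4  49.7]
```

Call:
drive_tool --increments '[0,2,20,0,0,0,0,2,60,0,0,0,0,2,110,0,0,0,0,2,130,0,0,0]'

```text
time_s: 5.6
ee_pos: [0.4891, -0.393, 0.1513]
tcp_rot: [138.6, 89.7, -42.3]
ft_force: [0.8, -1.1, -2.9]
opening: 0.244
```

```bash
python3 - <<'E'
from h import *
im,C,st=take("wrist","w4"); print(st['time_s'],st['ee_pos'],st['ft_force'],st['ft_torque'],st['opening'])
im,C,st=take("side","s4"); crop(im,250,90,450,220,4,"s4c")
E
```

```text
5.6 [ 0.48907722 -0.39302205  0.15125849] [ 0.82653521 -1.07015824 -2.91830539] [-0.08106433  0.07749582  0.00861289] 0.24369481788863856
```

View pics/w4.png

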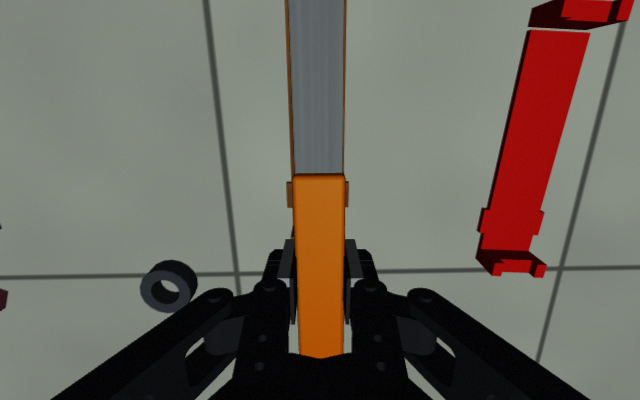

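View pics/s4c.png

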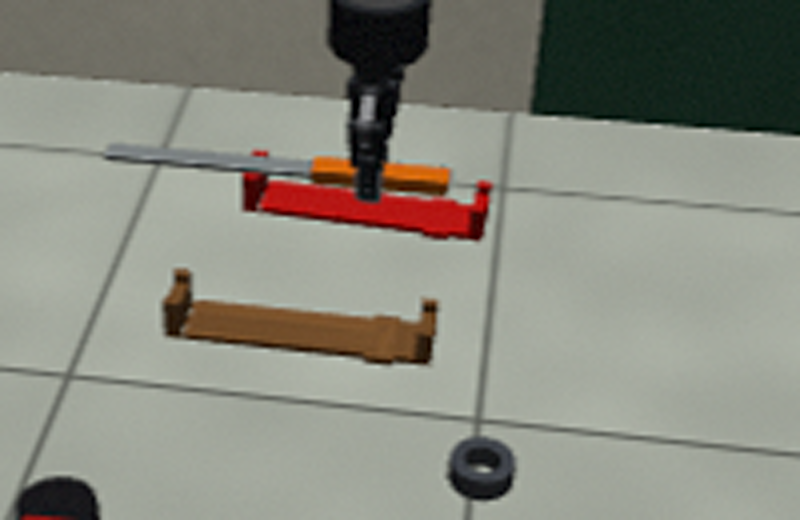

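```bash
cat > lev.py <<'E'
from h import *
A=np.array([.5495,-.026,.020]); PSI=1.1
def pose(th,s,c=0,A=A,psi=PSI,d=.0146):
    a=np.radians(90+psi); th=np.radians(th); h=np.array([np.cos(a),np.sin(a),0]); z=np.array([0,0,1.])
    t=h*np.cos(th)-z*np.sin(th); n=h*np.sin(th)+z*np.cos(th)
    B=A+n*(.0125+c/1e3)-t*(220-s)/1e3
    ty=np.array([np.sin(a),-np.cos(a),0]); tz=-t; tx=np.cross(ty,tz)
    return B+d*tx, np.c_[tx,ty,tz]
def delta(P,R,st=None):
    st=st or readout.observe(); R0=Rn.from_euler('xyz',st['tcp_rot'],degrees=True)
    return ((P-st['ee_pos'])*1e3).round(1), np.degrees((Rn.from_matrix(R)*R0.inv()).as_rotvec()).round(2)
E
python3 - <<'E'
from lev import *
P,R=pose(0,-60,100); print(P,delta(P,R)); 
for a in [(29,-10,2.4),(29,20,2.4),(29,56,2.4),(23,56,0),(0,58,0)]: print(a,pose(*a)[0])
E
```

```text
[ 0.55487528 -0.3059484   0.1179    ] (array([ 65.8,  87.1, -32.5]), array([-3.000e-02,  3.500e-01,  9.204e+01]))
(29, -10, 2.4) [ 0.55335901 -0.22698004  0.1317686 ]
(29, 20, 2.4) [ 0.5528553  -0.20074629  0.11722431]
(29, 56, 2.4) [ 0.55225084 -0.16926578  0.09977116]
(23, 56, 0) [ 0.55241385 -0.17775536  0.08214684]
(0, 58, 0) [ 0.55260999 -0.18797015  0.0179    ]
```

Yaw first, at height, well behind the fulcrum.

Call:
drive_tool --increments '[30,50,10,0,0,30,65,87,10,0,0,60,65,87,10,0,0,60,65,87,10,0,0,60,65,87,10,0,0,60,65,87,10,0,0,92,65,87,10,0,0,92,65,87,10,0,0,92]'

```text
time_s: 6.7
ee_pos: [0.5509, -0.3038, 0.1538]
tcp_rot: [-114.9, 89.7, 150.5]
ft_force: [0.3, 0.1, -3.9]
opening: 0.239
```

Call:
drive_tool --increments '[0,0,0,0,0,11,0,0,0,0,0,11]'

```text
time_s: 6.95
ee_pos: [0.5512, -0.3039, 0.1543]
tcp_rot: [-125.7, 89.7, 150.2]
ft_force: [-0.6, 0.1, -2.7]
opening: 0.241
```

```bash
python3 - <<'E'
from lev import *
im,C,st=take("wrist","w5"); print(st['time_s'],st['ee_pos'],st['ft_force'],st['opening'],st['joint_positions'].round(1))
for a in [(0,-60,100),(29,-12,4),(29,-10,2.4)]: print(a,*delta(*pose(*a),st))
np.savez("w5.npz",K=C[0],M=C[1])
E
```

```text
6.95 [ 0.55115421 -0.30394427  0.15427051] [-0.64521783  0.1408856  -2.67890651] 0.24116493316316448 [-31.1  13.7 102.1  -0.   64.5 -37. ]
(0, -60, 100) [  3.7  -2.  -36.4] [-0.14 -0.22 -4.8 ]
(29, -12, 4) [  2.2  76.  -20.1] [-29.09  -1.98  -4.64]
(29, -10, 2.4) [  2.2  77.  -22.5] [-29.09  -1.98  -4.64]
```

View pics/w5.png

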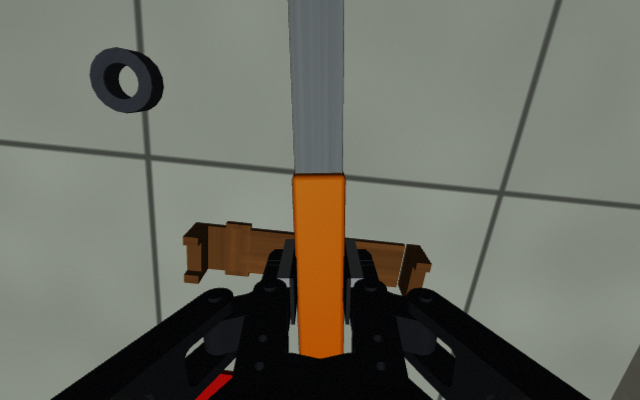

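Call:
drive_tool --increments '[2,20,0,-29.1,-2,-4.6,2,20,0,-29.1,-2,-4.6,2,40,0,-29.1,-2,-4.6,2,76,-12,-29.1,-2,-4.6,2,76,-20,-29.1,-2,-4.6,2,76,-20,-29.1,-2,-4.6]'

```text
time_s: 7.75
ee_pos: [0.5538, -0.2286, 0.1359]
tcp_rot: [0.1, 60.9, -88.6]
ft_force: [-0.3, -0.5, -1.9]
opening: 0.242
```

```bash
python3 - <<'E'
from lev import *
im,C,st=take("wrist","w6"); print(st['time_s'],st['ee_pos'],st['ft_force'],st['opening'],st['joint_positions'].round(1))
for a in [(29,-12,4),(29,-10,2.4),(29,20,2.4),(29,56,2.4)]: print(a,*delta(*pose(*a),st))
np.savez("w6.npz",K=C[0],M=C[1])
im,C,st=take("side","s6"); crop(im,220,130,420,300,4,"s6c")
im,C,st=take("top","t6"); crop(im,220,130,420,300,4,"t6c")
E
```

```text
7.75 [ 0.55377989 -0.22859775  0.13587004] [-0.31985153 -0.53965979 -1.93309308] 0.24190157781790325 [ -8.7   9.4 114.6 -35.3  56.   10.1]
(29, -12, 4) [-0.4  0.6 -1.7] [ 0.12  0.04 -0.18]
(29, -10, 2.4) [-0.4  1.6 -4.1] [ 0.12  0.04 -0.18]
(29, 20, 2.4) [ -0.9  27.9 -18.6] [ 0.12  0.04 -0.18]
(29, 56, 2.4) [ -1.5  59.3 -36.1] [ 0.12  0.04 -0.18]
```

View pics/w6.png

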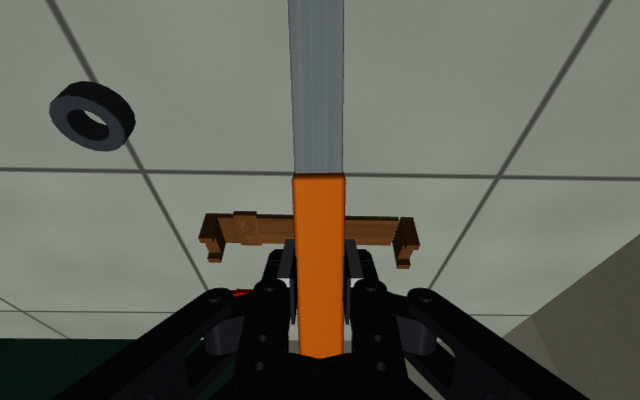

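View pics/s6c.png

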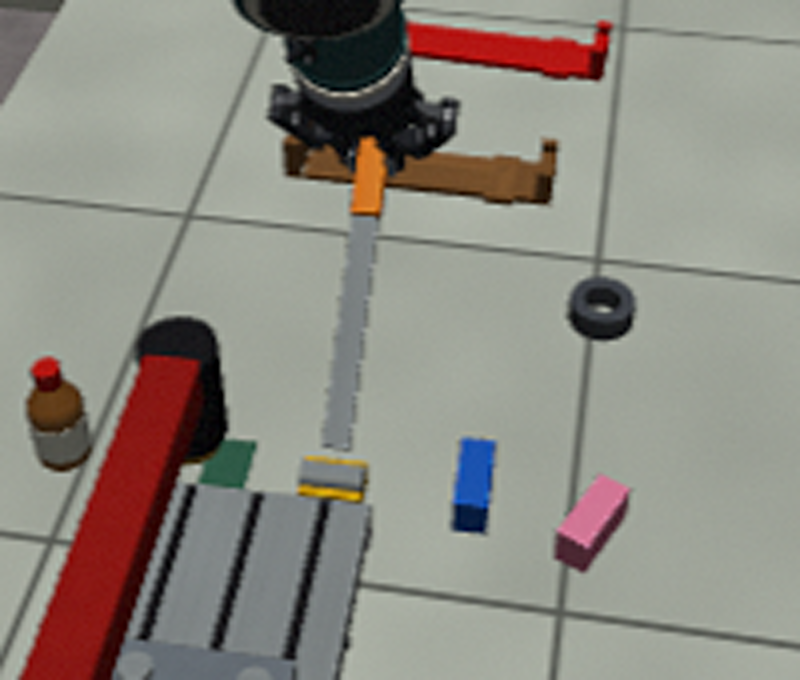

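```bash
python3 - <<'E'
from lev import *
st=readout.observe(); R=Rn.from_euler('xyz',st['tcp_rot'],degrees=True).as_matrix()
tip=st['ee_pos']-.0146*R[:,0]-.220*R[:,2]; n=-R[:,0]
top=tip+.0025*n
S=cam("side");T=cam("top")
print(tip, "side",proj(S,top),"top",proj(T,top)); print("fulcrum crest side",proj(S,A+[0,0,.01]),"top",proj(T,A+[0,0,.01]))
E
```

```text
[ 0.5508647  -0.03067725  0.04317047] side [[302.23070035 241.97166562]] top [[262.43742248 210.35228573]]
fulcrum crest side [[302.65435876 246.62787458]] top [[261.89980794 212.15655627]]
```

View pics/t6c.png

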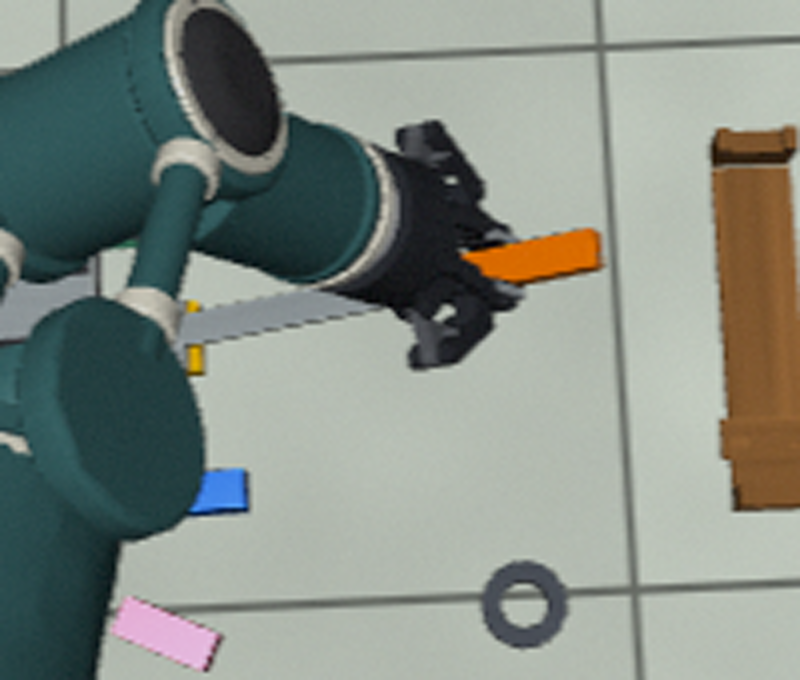

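```bash
python3 - <<'E'
from lev import *
S=cam("side");T=cam("top"); im=cv2.imread("pics/side0.png")
crop(im,285,232,325,262,16,"fz"); im6=cv2.imread("pics/s6.png"); crop(im6,285,225,325,265,14,"fz6")
for dy in (-.017,-.010,.010,.017): print(dy,proj(S,A+[0,dy,0]),"top",proj(T,A+[0,dy,0]))
for z in (.018,.02): print(ray(S,[303.7,244.8],z))
E
```

```text
-0.017 [[303.99302826 244.31885014]] top [[269.35273039 212.63097016]]
-0.01 [[303.49816416 246.21634139]] top [[266.51673789 212.75161117]]
0.01 [[302.05745186 251.7405631 ]] top [[258.41244786 213.09636164]]
0.017 [[301.5435921  253.71089072]] top [[255.57543723 213.21704596]]
[[ 0.55036582 -0.04278821  0.018     ]]
[[ 0.54996383 -0.04114077  0.02      ]]
```

View pics/fz.png

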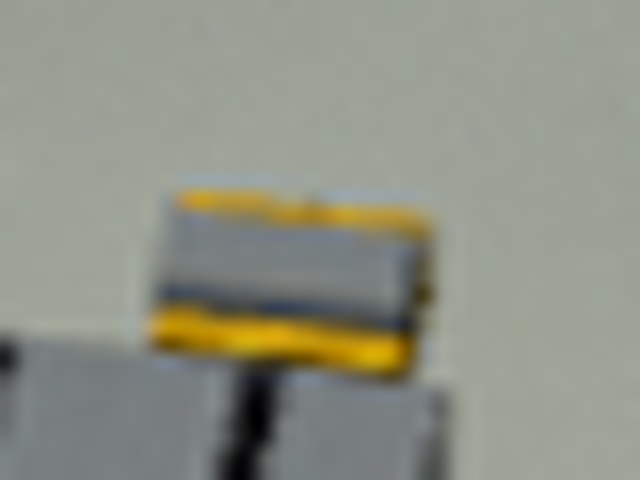

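View pics/fz6.png

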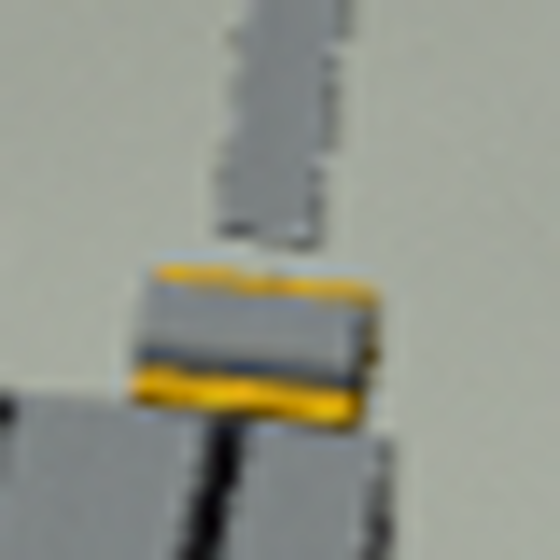

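Call:
drive_tool --increments '[3,1.5,-4,0,0,0,2,28,-18.5,0,0,0,2,28,-18.5,0,0,0]'

```text
time_s: 8.28
ee_pos: [0.5559, -0.2001, 0.1174]
tcp_rot: [0.0, 60.9, -88.6]
ft_force: [-0.6, -1.1, -2.5]
opening: 0.244
```

```bash
python3 - <<'E'
from lev import *
st=readout.observe(); print(st['ee_pos'],st['ft_force'])
for a in [(29,20,2.4),(29,56,2.4)]: print(a,*delta(*pose(*a),st))
im,C,st=take("side","s7"); crop(im,270,215,330,275,10,"s7c")
E
```

```text
[ 0.55585342 -0.20014259  0.11742568] [-0.56724344 -1.05449879 -2.48154491]
(29, 20, 2.4) [-3.  -0.6 -0.2] [ 0.11  0.02 -0.24]
(29, 56, 2.4) [ -3.6  30.9 -17.7] [ 0.11  0.02 -0.24]
```

View pics/s7c.png

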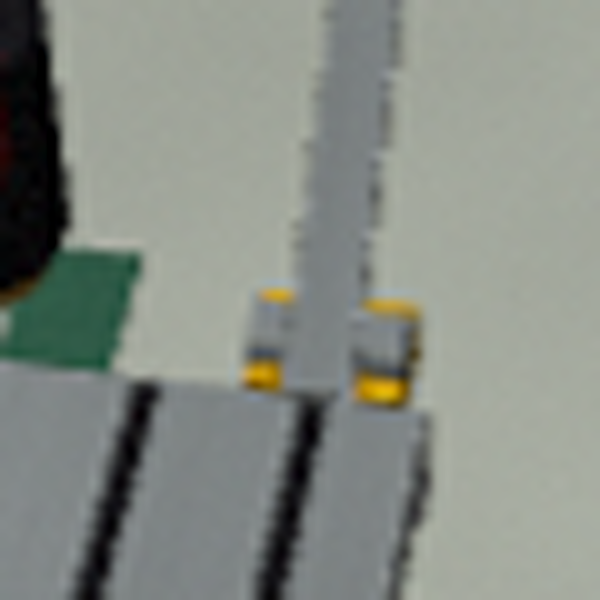

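Call:
drive_tool --increments '[0,10,-5.7,0,0,0,-0.5,20,-11.5,0,0,0,-0.5,31,-17.6,0,0,0,-0.5,31,-17.6,0,0,0]'

```text
time_s: 8.82
ee_pos: [0.5557, -0.1688, 0.1003]
tcp_rot: [0.1, 60.9, -88.5]
ft_force: [-0.1, 0.2, -2.6]
opening: 0.248
```

```bash
python3 - <<'E'
from lev import *
st=readout.observe(); print(st['ee_pos'],st['ft_force'],st['joint_positions'].round(1))
A2=A+[.003,0,0]
for a in [(29,56,2.4),(26,56,1.2),(23,56,0),(18,57,-.3),(12,58,-.5),(6,60,-.5),(0,61,-.5),(-2,61,-.5)]: print(a,*delta(*pose(*a,A=A2),st))
im,C,st=take("side","s8"); crop(im,270,215,330,275,10,"s8c")
E
```

```text
[ 0.5556672  -0.16883872  0.10029213] [-0.05810025  0.20766807 -2.58283951] [ -2.5  11.8 116.1 -36.   55.7  17.8]
(29, 56, 2.4) [-0.4 -0.4 -0.5] [ 0.14  0.05 -0.3 ]
(26, 56, 1.2) [-0.3 -4.9 -9.2] [ 3.14  0.12 -0.3 ]
(23, 56, 0) [ -0.3  -8.9 -18.1] [ 6.14  0.18 -0.3 ]
(18, 57, -0.3) [ -0.2 -12.9 -32.2] [11.14  0.29 -0.3 ]
(12, 58, -0.5) [ -0.1 -16.1 -49.2] [17.14  0.42 -0.29]
(6, 60, -0.5) [ -0.1 -16.5 -66.2] [23.14  0.55 -0.29]
(0, 61, -0.5) [ -0.1 -16.1 -82.9] [29.14  0.68 -0.29]
(-2, 61, -0.5) [ -0.1 -15.9 -88.4] [31.14  0.73 -0.28]
```

View pics/s8c.png

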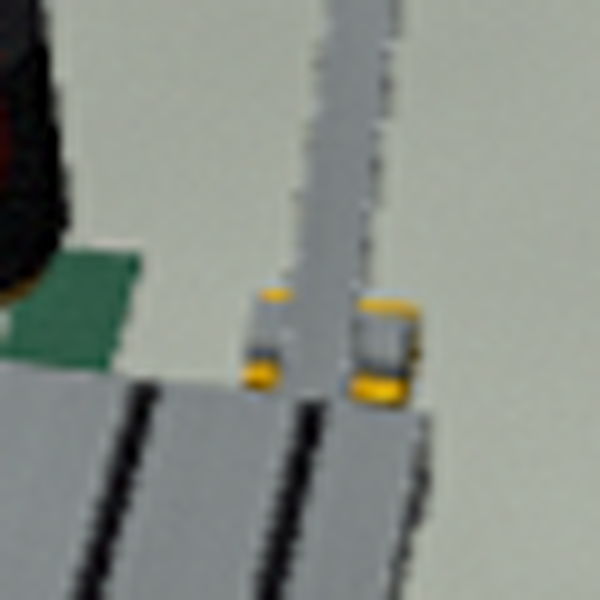

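Call:
drive_tool --increments '[0,-4.5,-9,3,0,0,0,-8.5,-18,6,0,0,0,-8.5,-18,6,0,0]'

```text
time_s: 9.25
ee_pos: [0.556, -0.1793, 0.0835]
tcp_rot: [0.7, 66.8, -88.1]
ft_force: [0.2, -0.6, -2.1]
opening: 0.243
```

Call:
drive_tool --increments '[0,-4,-14,5,0,0,0,-4,-14,5,0,0]'

```text
time_s: 9.5
ee_pos: [0.5566, -0.1832, 0.0702]
tcp_rot: [1.5, 71.7, -87.4]
ft_force: [-0.6, 1.2, 1.7]
opening: 0.241
```

```bash
python3 - <<'E'
from lev import *
st=readout.observe(); print(st['ee_pos'],st['ft_force'],st['ft_torque'])
A2=A+[.003,0,0]
for a in [(18,57,-.3),(12,58,-.5),(6,60,-.5),(0,61,-.5),(-2,61,-.5)]: print(a,*delta(*pose(*a,A=A2),st))
im,C,st=take("side","s9"); crop(im,220,190,400,370,4,"s9c")
E
```

```text
[ 0.55659934 -0.18321811  0.07019398] [-0.6100944   1.18510588  1.71531835] [0.02851855 0.12050724 0.1351896 ]
(18, 57, -0.3) [-1.1  1.5 -2.1] [ 0.25  0.46 -0.08]
(12, 58, -0.5) [ -1.   -1.8 -19.1] [ 6.24  0.58 -0.06]
(6, 60, -0.5) [ -1.   -2.1 -36.1] [12.24  0.7  -0.04]
(0, 61, -0.5) [ -1.   -1.8 -52.8] [ 1.824e+01  8.200e-01 -1.000e-02]
(-2, 61, -0.5) [ -1.1  -1.6 -58.3] [20.24  0.86 -0.  ]
```

View pics/s9c.png

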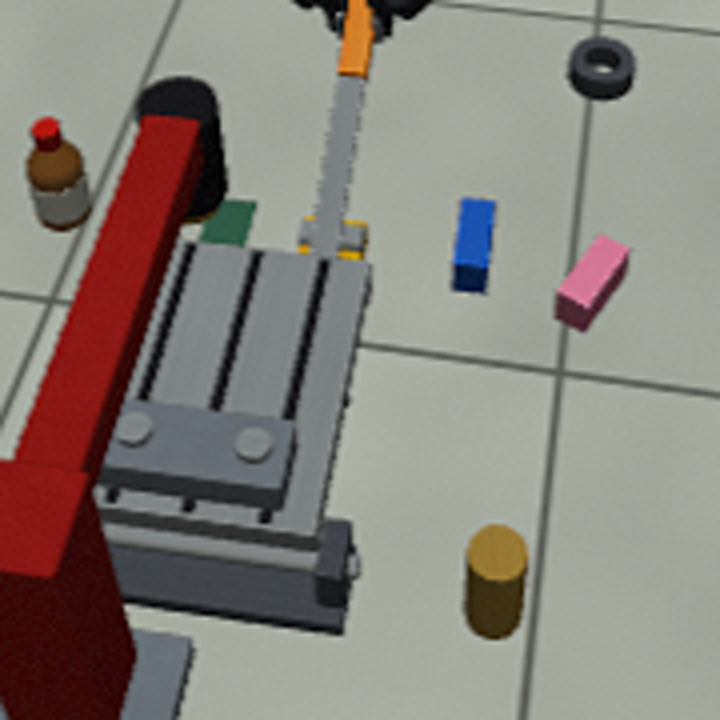

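Call:
drive_tool --increments '[-0.5,0,-10,3,0,0,-1,-1,-20,6,0,0,-1,-1.5,-28,9,0,0,-1,-2,-36,12,0,0,-1,-2,-36,12,0,0]'

```text
time_s: 10.18
ee_pos: [0.5572, -0.188, 0.0356]
tcp_rot: [7.3, 83.4, -81.6]
ft_force: [-0.6, -10.7, 5.2]
opening: 0.24
```

Call:
drive_tool --increments '[0,0,-8,3,0,0,0,0,-16,6,0,0,0,0,-16,6,0,0]'

```text
time_s: 10.55
ee_pos: [0.5571, -0.1872, 0.019]
tcp_rot: [62.9, 88.9, -26.0]
ft_force: [0.3, -6.7, 3.7]
opening: 0.242
```

```bash
python3 - <<'E'
from lev import *
st=readout.observe(); print(st['ee_pos'],st['ft_force'],st['ft_torque'])
A2=A+[.003,0,0]
for a in [(6,60,-.5),(0,61,-.5),(-2,61,-.5)]: print(a,*delta(*pose(*a,A=A2),st))
im,C,st=take("side","s10"); crop(im,220,190,400,370,4,"s10c")
E
```

```text
[ 0.55710674 -0.18718248  0.01896228] [ 0.28137961 -6.65264749  3.65502946] [-1.20146864  0.04361423  0.14493403]
(6, 60, -0.5) [-1.5  1.8 15.2] [-5.54  0.83 -0.08]
(0, 61, -0.5) [-1.6  2.2 -1.6] [ 0.46  0.95 -0.03]
(-2, 61, -0.5) [-1.6  2.4 -7.1] [ 2.46  0.99 -0.01]
```

View pics/s10c.png

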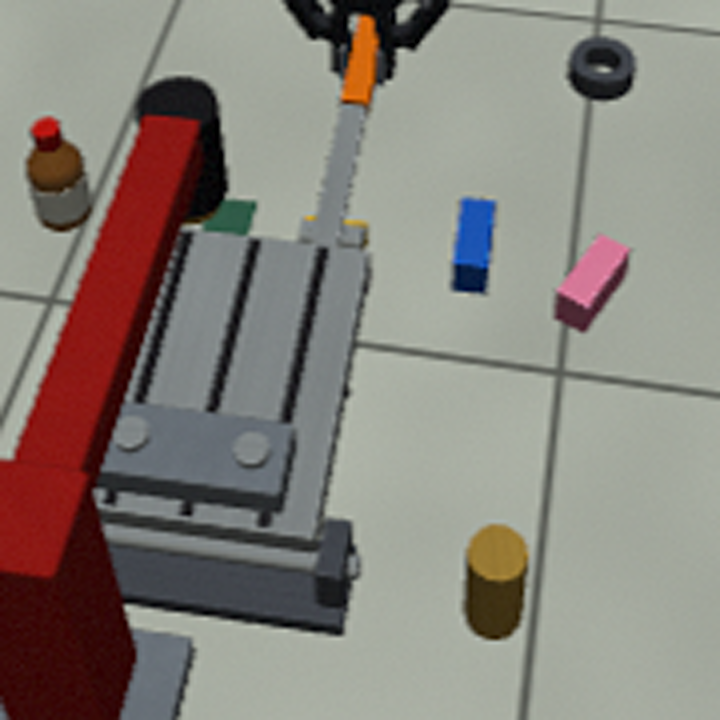

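```bash
cat > tilt.py <<'E'
from lev import *
# unit origin in world from fulcrum: fulcrum at unit (-40,-50)
def u2w(p,A=A,psi=PSI):
    c,s=np.cos(np.radians(psi)),np.sin(np.radians(psi)); p=np.array(p,float)/1e3
    o=A[:2]+np.array([[c,-s],[s,c]])@np.array([.040,.050])
    return np.array([*(o+np.array([[c,-s],[s,c]])@p[:2]),p[2]])
def plate_pt(x,y,z,tilt):  # rotates about hinge y190 z24
    dy,dz=y-190,z-24; c,s=np.cos(tilt),np.sin(tilt)
    return u2w([x,190+dy*c+dz*s, 24-dy*s+dz*c])
def overlay(im,C,tilt,name,box,f):
    x0,y0,x1,y1=box; b=cv2.resize(im[y0:y1,x0:x1],None,fx=f,fy=f,interpolation=cv2.INTER_CUBIC)
    for t,col in zip(tilt,[(0,0,255),(0,255,0),(255,0,255)]):
        p=proj(C,[plate_pt(-75,-8,50,t),plate_pt(75,-8,50,t)]); q=((p-[x0,y0])*f).astype(int)
        cv2.line(b,tuple(map(int,q[0])),tuple(map(int,q[1])),col,1)
    cv2.imwrite(f"pics/{name}.png",b)
E
python3 - <<'E'
from tilt import *
S=cam("side")
print(u2w([0,0,0]))
overlay(cv2.imread("pics/s9.png"),S,[0],"o9",(255,230,320,275),10)
overlay(cv2.imread("pics/s10.png"),S,[.07,.1,.13],"o10",(255,230,320,275),10)
E
```

```text
[0.58853276 0.02475868 0.        ]
```

View pics/o9.png

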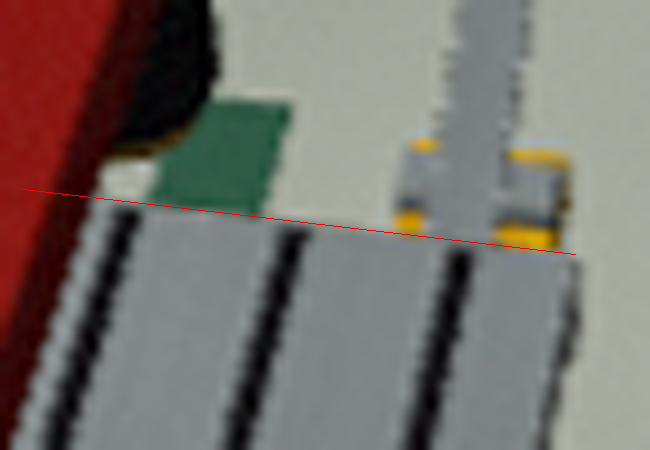

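View pics/o10.png

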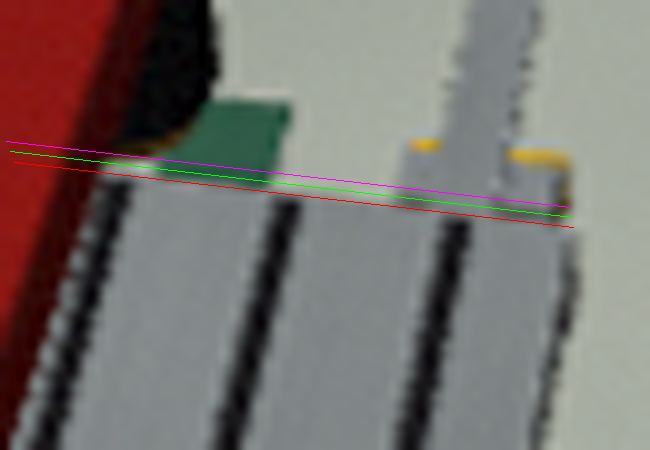

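```bash
python3 - <<'E'
from lev import *
im,C,st=take("wrist","w10"); print(st['ee_pos'],st['ft_force'],st['ft_torque'])
im,C,st=take("top","t10"); crop(im,220,130,380,280,5,"t10c")
E
```

```text
[ 0.55720953 -0.18720119  0.01914654] [ 0.42015068 -7.75673547  3.23308712] [-1.27000413  0.05359885  0.10296384]
```

View pics/w10.png

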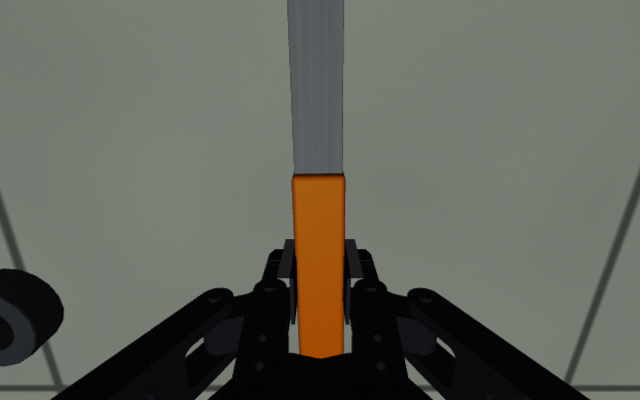

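View pics/t10c.png

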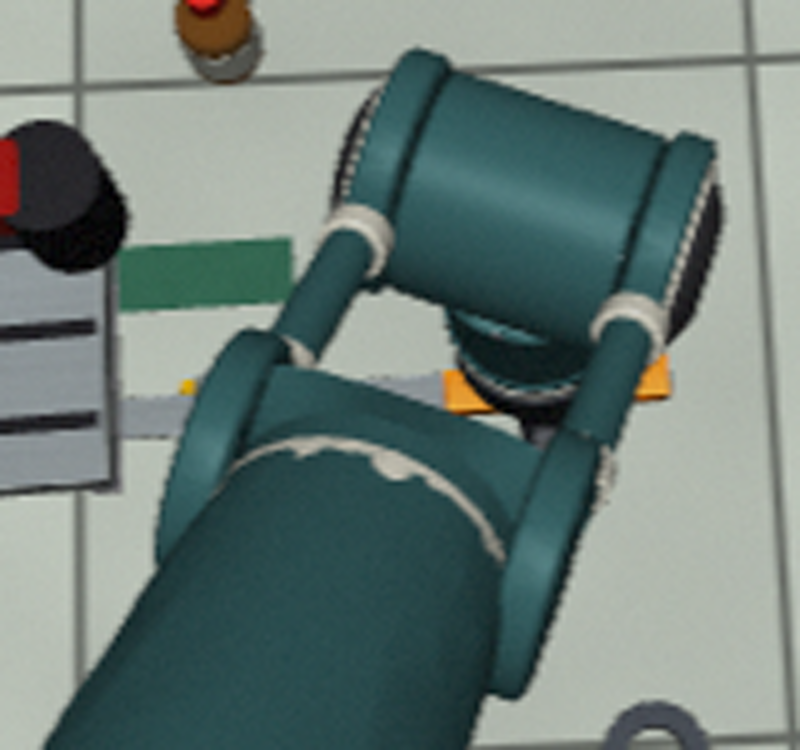

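```bash
python3 - <<'E'
from tilt import *
im=cv2.imread("pics/s10.png"); crop(im,262,238,312,260,16,"z10")
S=cam("side")
for t in (0,.06,.07,.08,.09,.1,.11): print(t,proj(S,[plate_pt(0,-8,50,t),plate_pt(-50,-8,50,t)]).round(1).tolist())
for n in("s9","s10"):
  im=cv2.imread(f"pics/{n}.png")
  print(im[243:262,290].tolist())
E
```

```text
0 [[284.7, 252.1], [303.2, 254.3]]
0.06 [[284.2, 249.8], [302.9, 252.0]]
0.07 [[284.1, 249.5], [302.9, 251.7]]
0.08 [[284.1, 249.1], [302.8, 251.3]]
0.09 [[284.0, 248.8], [302.8, 251.0]]
0.1 [[283.9, 248.4], [302.7, 250.6]]
0.11 [[283.8, 248.1], [302.7, 250.3]]
[[160, 171, 166], [159, 170, 167], [162, 173, 166], [162, 172, 167], [161, 172, 167], [161, 172, 168], [159, 170, 166], [160, 172, 167], [163, 174, 169], [145, 155, 151], [131, 132, 125], [131, 129, 125], [131, 131, 125], [131, 130, 124], [131, 130, 125], [132, 132, 125], [134, 133, 127], [133, 133, 127], [133, 132, 127]]
[[161, 172, 167], [161, 172, 167], [162, 173, 166], [160, 172, 167], [161, 172, 167], [164, 175, 171], [159, 171, 165], [138, 138, 131], [133, 131, 126], [132, 132, 126], [132, 133, 128], [133, 133, 128], [135, 134, 127], [135, 134, 127], [135, 135, 129], [134, 135, 129], [137, 135, 129], [136, 136, 129], [135, 134, 127]]
```

View pics/z10.png

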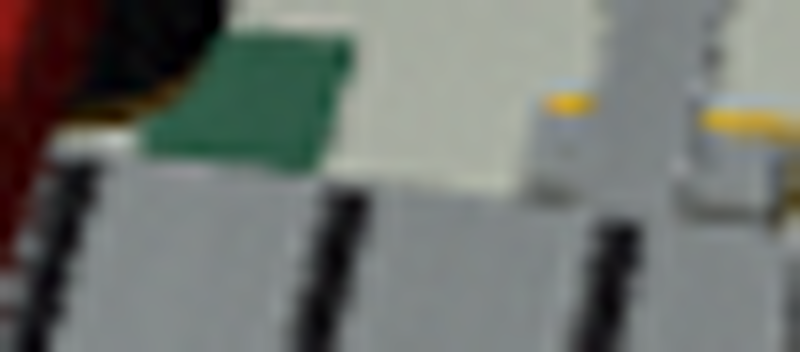

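```bash
python3 - <<'E'
from tilt import *
S=cam("side");st=readout.observe(); R=Rn.from_euler('xyz',st['tcp_rot'],degrees=True).as_matrix()
B=st['ee_pos']-.0146*R[:,0]
im=cv2.imread("pics/s10.png")
b=-R[:,2]; n=-R[:,0]
for l,h in [(-60,7),(50,7),(50,2.5),(100,2.5),(150,2.5)]:
    for w in (-1,0,1):
        print(l,w,proj(S,B+b*l/1e3+n*h/1e3+R[:,1]*w*.01).round(1))
crop(im,290,180,330,260,9,"bar10")
E
```

```text
-60 -1 [[316.9 191.1]]
-60 0 [[313.8 190.8]]
-60 1 [[310.7 190.5]]
50 -1 [[311.3 215.9]]
50 0 [[307.9 215.5]]
50 1 [[304.6 215.1]]
50 -1 [[311.3 216.9]]
50 0 [[308.  216.5]]
50 1 [[304.6 216.1]]
100 -1 [[308.5 229.4]]
100 0 [[305. 229.]]
100 1 [[301.6 228.6]]
150 -1 [[305.4 242.7]]
150 0 [[301.9 242.3]]
150 1 [[298.3 241.8]]
```

View pics/bar10.png

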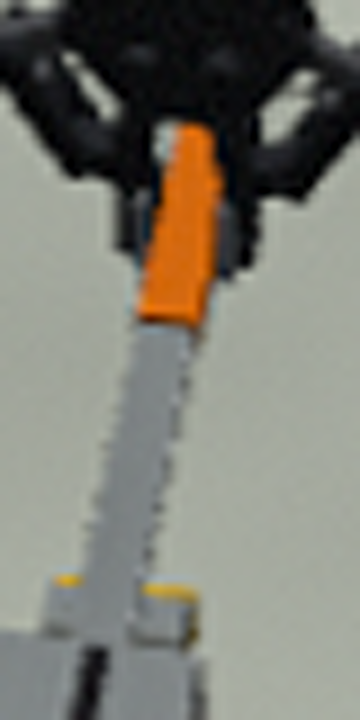

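```bash
python3 - <<'E'
from tilt import *
S=cam("side")
def edge(im,col):
    g=im[:,col,1].astype(float); r=np.arange(240,262)
    hi=172; 
    # first row from below where plate(132)->bench(172) crossing at 152
    for y in range(262,238,-1):
        if g[y]<152<=g[y-1]: return y-1+.5+(g[y-1]-152)/(g[y-1]-g[y])
for n in("side0","s8","s9","s10"):
  im=cv2.imread(f"pics/{n}.png"); print(n,[edge(im,c) for c in (286,288,290,292)])
for t in (0,.06,.08,.1,.12):
  p=proj(S,[plate_pt(-75,-8,50,t),plate_pt(75,-8,50,t)]); print(t,[round(float(np.interp(c+.5,[p[0][0],p[1][0]][::-1] if p[0][0]>p[1][0] else [p[0][0],p[1][0]],[p[0][1],p[1][1]][::-1] if p[0][0]>p[1][0] else [p[0][1],p[1][1]])),2) for c in (286,288,290,292)])
E
```

```text
side0 [np.float64(252.66216216216216), np.float64(252.9375), np.float64(253.03571428571428), np.float64(253.22727272727272)]
s8 [np.float64(252.92857142857142), np.float64(253.1969696969697), np.float64(253.29310344827587), np.float64(253.64285714285714)]
s9 [np.float64(252.1), np.float64(252.38), np.float64(252.6304347826087), np.float64(253.1315789473684)]
s10 [np.float64(249.42), np.float64(249.67391304347825), np.float64(250.07575757575756), np.float64(250.2941176470588)]
0 [252.36, 252.59, 252.83, 253.06]
0.06 [250.11, 250.34, 250.58, 250.81]
0.08 [249.4, 249.64, 249.87, 250.1]
0.1 [248.72, 248.96, 249.19, 249.42]
0.12 [248.06, 248.3, 248.53, 248.76]
```

Call:
drive_tool --increments '[0,0,-6,2,0,0,0,0.5,-11,4,0,0,0,0.5,-11,4,0,0]'

```text
time_s: 11.08
ee_pos: [0.5571, -0.1858, 0.0079]
tcp_rot: [164.2, 86.3, 75.3]
ft_force: [1.1, -6.4, 5.2]
opening: 0.245
```

```bash
cat >> tilt.py <<'E'
def edge(im,col):
    g=im[:,col,1].astype(float)
    for y in range(262,238,-1):
        if g[y]<152<=g[y-1]: return y-1+.5+(g[y-1]-152)/(g[y-1]-g[y])
E
python3 - <<'E'
from tilt import *
im,C,st=take("side","s11"); print([round(edge(im,c),2) for c in (286,288,290,292)],st['ee_pos'],st['ft_force'],st['ft_torque'])
A2=A+[.003,0,0]
for a in [(-4,60,0),(0,60,0),(3,60,1)]: print(a,*delta(*pose(*a,A=A2),st))
E
```

```text
[np.float64(248.89), np.float64(249.16), np.float64(249.26), np.float64(249.65)] [ 0.55706404 -0.18583152  0.00786159] [ 1.12786196 -6.40176762  5.16998965] [-1.02611884  0.0597537   0.10883513]
(-4, 60, 0) [-1.5  0.4 -1.1] [0.43 1.01 0.02]
(0, 60, 0) [-1.5 -0.1 10. ] [-3.57  0.94 -0.01]
(3, 60, 1) [-1.5  0.  19.4] [-6.57  0.88 -0.04]
```

Call:
drive_tool --increments '[0,0,-3,1,0,0,0,0,-3,1,0,0,0,0,-3,1,0,0]'

```text
time_s: 11.5
ee_pos: [0.5571, -0.1854, 0.005]
tcp_rot: [167.2, 85.4, 78.3]
ft_force: [0.8, -6.5, 4.9]
opening: 0.24
```

Call:
drive_tool --increments '[0,0,8,-3,0,0,0,0,22,-7.5,0,0,0,0,22,-7.5,0,0]'

```text
time_s: 11.88
ee_pos: [0.5554, -0.1821, 0.0258]
tcp_rot: [15.1, 87.2, -73.6]
ft_force: [0.2, 0.8, -2.2]
opening: 0.245
```

```bash
python3 - <<'E'
from tilt import *
im,C,st=take("side","s12"); print([round(edge(im,c),2) for c in (286,288,290,292)],st['ee_pos'],st['ft_force'],st['ft_torque'])
A2=A+[.003,0,0]
for a in [(3,60,1),(8,55,2),(8,-20,4),(0,-70,120)]: print(a,*delta(*pose(*a,A=A2),st))
E
```

```text
[np.float64(248.7), np.float64(249.05), np.float64(249.16), np.float64(249.2)] [ 0.55541226 -0.1820865   0.02581614] [ 0.16119915  0.77587012 -2.21827259] [ 0.03957424  0.0022686  -0.08823263]
(3, 60, 1) [ 0.2 -3.7  1.5] [-0.3   0.72 -0.21]
(8, 55, 2) [ 0.2 -7.3 17. ] [-5.3   0.62 -0.24]
(8, -20, 4) [  1.6 -81.3  29.5] [-5.3   0.62 -0.24]
(0, -70, 120) [   2.7 -133.9  112.1] [ 2.7   0.79 -0.19]
```

Call:
drive_tool --increments '[0,-6,12,-4,0,0,0,-30,18,-5,0,0,0,-81,29,-5,0,0,0,-100,40,-3,0,0,0,-134,112,2.7,0.5,0,0,-134,112,2.7,0.5,0,0,-134,112,2.7,0.5,0]'

```text
time_s: 12.8
ee_pos: [0.5553, -0.3197, 0.138]
tcp_rot: [84.0, 89.6, -5.0]
ft_force: [-0.5, -0.0, -3.5]
opening: 0.241
```

```bash
python3 - <<'E'
from tilt import *
im,C,st=take("side","s13"); print([round(edge(im,c),2) for c in (286,288,290,292)],st['time_s'],st['ee_pos'],st['ft_force'],st['opening'])
a=np.radians(-91.0); ty=np.array([np.cos(a),np.sin(a),0]);tx=np.array([0,0,-1.]);R=np.c_[tx,ty,np.cross(tx,ty)]
print(delta(np.array([.488,-.392,.15]),R,st))
im,C,st=take("wrist","w13"); 
E
```

```text
[np.float64(248.65), np.float64(249.0), np.float64(249.12), np.float64(249.19)] 12.8 [ 0.55527957 -0.31968979  0.13795054] [-0.52965361 -0.01118711 -3.45388552] 0.24104564003928602
(array([-67.3, -72.3,  12. ]), array([  0.32,   0.26, -91.99]))
```

View pics/w13.png

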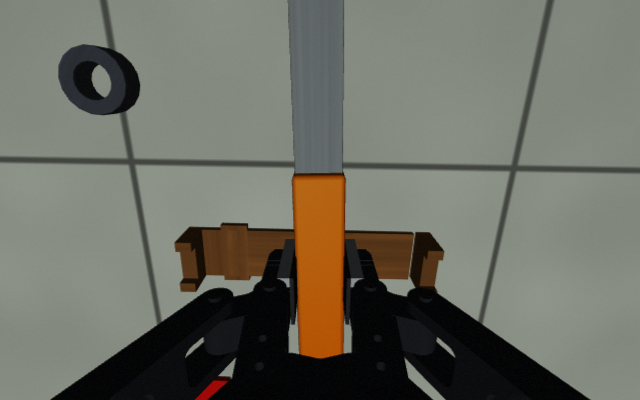

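Call:
drive_tool --increments '[-67,-72,12,0,0,-60,-67,-72,12,0,0,-60,-67,-72,12,0,0,-60,-67,-72,12,0,0,-60,-67,-72,12,0,0,-92,-67,-72,12,0.3,0.3,-92,-67,-72,12,0.3,0.3,-92,-67,-72,12,0.3,0.3,-92]'

```text
time_s: 13.9
ee_pos: [0.4867, -0.3866, 0.1457]
tcp_rot: [-58.0, 89.6, 127.0]
ft_force: [-0.7, 0.9, -3.3]
opening: 0.244
```

```bash
python3 - <<'E'
from tilt import *
a=np.radians(-91.0); ty=np.array([np.cos(a),np.sin(a),0]);tx=np.array([0,0,-1.]);R=np.c_[tx,ty,np.cross(tx,ty)]
im,C,st=take("wrist","w14"); print(delta(np.array([.488,-.392,.15]),R,st),st['time_s'])
im,C,st=take("top","t14"); crop(im,370,120,450,280,4,"t14c")
im,C,st=take("side","s14"); crop(im,270,120,390,220,6,"s14c")
E
```

```text
(array([ 1.3, -5.4,  4.3]), array([-0.31, -0.21, -5.94])) 13.9
```

View pics/w14.png

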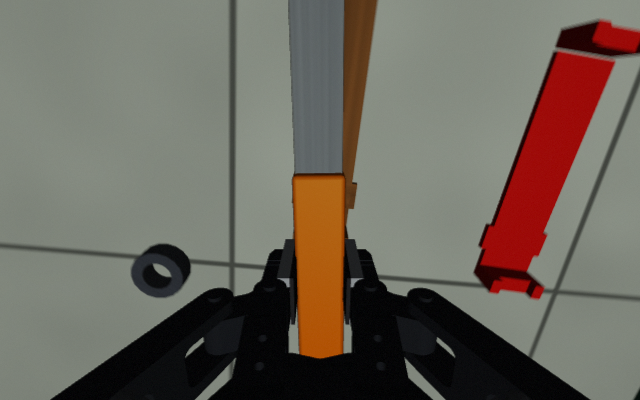

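View pics/s14c.png

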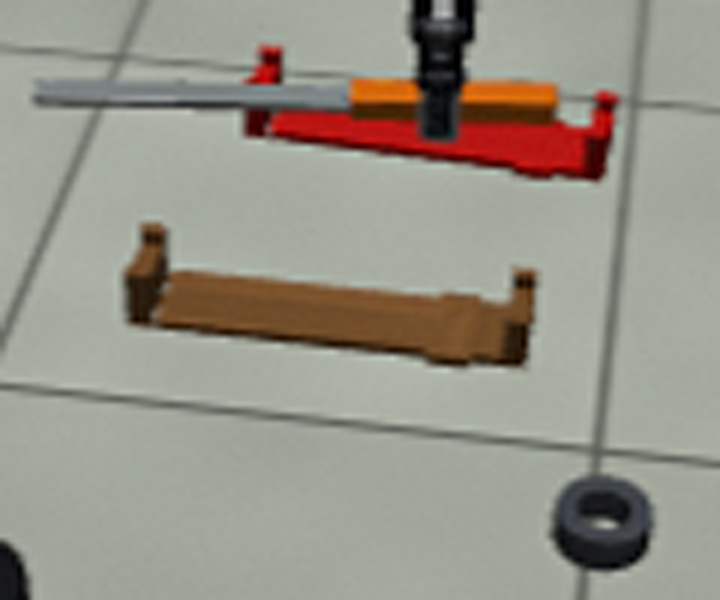

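Call:
drive_tool --increments '[1.3,-5.4,-20,-0.3,-0.2,-6,1.3,-5.4,-86,-0.3,-0.2,-6,1.3,-5.4,-86,-0.3,-0.2,-6,1.3,-5.4,-86,-0.3,-0.2,-6]'

```text
time_s: 14.55
ee_pos: [0.4893, -0.3945, 0.0628]
tcp_rot: [133.0, 89.7, -47.7]
ft_force: [0.6, 0.1, -2.1]
opening: 0.244
```

```bash
python3 - <<'E'
from tilt import *
a=np.radians(-91.0); ty=np.array([np.cos(a),np.sin(a),0]);tx=np.array([0,0,-1.]);R=np.c_[tx,ty,np.cross(tx,ty)]
im,C,st=take("wrist","w15"); print(delta(np.array([.488,-.392,.018]),R,st),st['ft_force'])
im,C,st=take("top","t15"); crop(im,380,120,450,280,5,"t15c")
im,C,st=take("side","s15"); crop(im,270,140,390,200,6,"s15c")
E
```

```text
(array([ -1.3,   2.5, -44.8]), array([ 0.2 ,  0.18, -0.29])) [ 0.64532719  0.06007807 -2.11329187]
```

View pics/t15c.png

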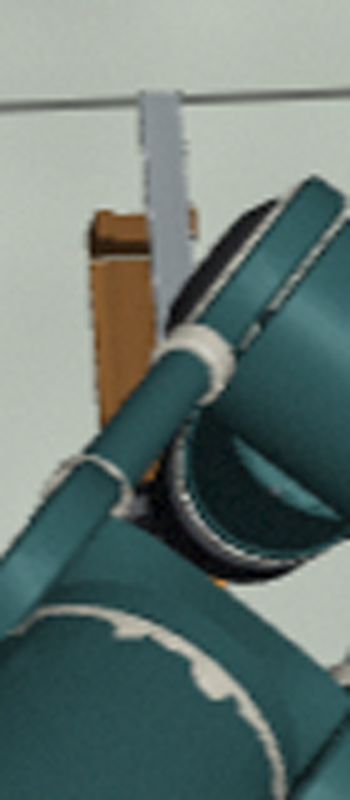

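View pics/s15c.png

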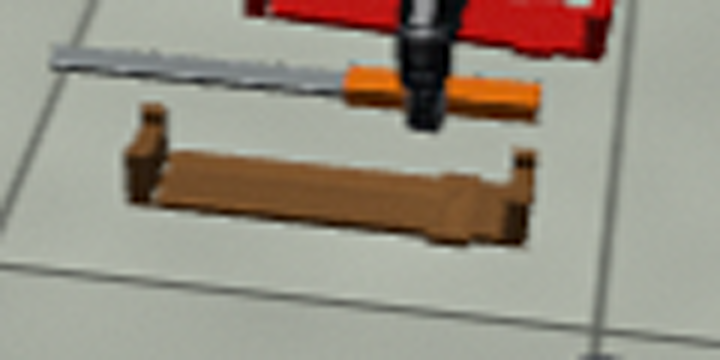

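View pics/w15.png

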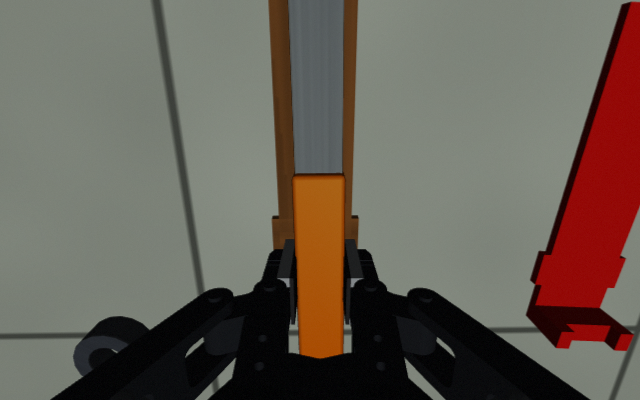

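Call:
drive_tool --increments '[-1.2,2,-20,0.2,0.2,-0.3,-1.2,2,-36,0.2,0.2,-0.3,-1.2,2,-43,0.2,0.2,-0.3,-1.2,2,-43,0.2,0.2,-0.3]'

```text
time_s: 15.2
ee_pos: [0.4878, -0.3928, 0.0192]
tcp_rot: [19.4, 90.0, -161.8]
ft_force: [-0.3, -0.3, -3.0]
opening: 0.247
```

```bash
python3 - <<'E'
from tilt import *
im,C,st=take("side","s16"); print(st['ee_pos'],st['ft_force']); crop(im,270,140,390,200,6,"s16c")
im,C,st=take("wrist","w16")
E
```

```text
[ 0.48778408 -0.39284767  0.01919013] [-0.27136832 -0.31860382 -3.04373026]
```

View pics/s16c.png

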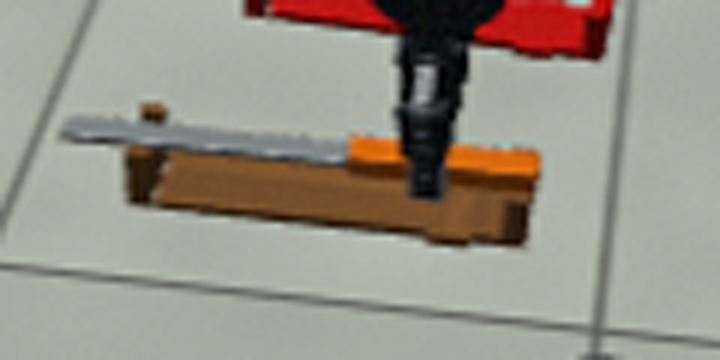

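View pics/w16.png

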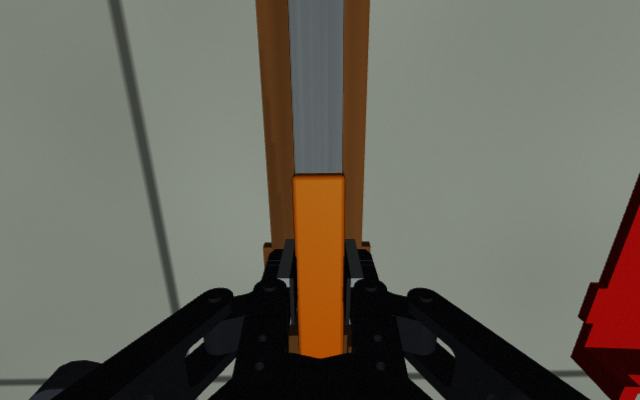

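Call:
drive_tool --increments '[0,0,-1,0,0,0,0,0,-1,0,0,0]'

```text
time_s: 15.55
ee_pos: [0.4883, -0.3932, 0.0192]
tcp_rot: [128.1, 89.9, -53.0]
ft_force: [0.3, 0.2, -2.3]
opening: 0.241
```

Call:
drive_tool --increments '[0,0,0,0,0,0,0,0,0,0,0,0,0,0,0,0,0,0,0,0,0,0,0,0]' --fingers 100

```text
time_s: 16.05
ee_pos: [0.4884, -0.3934, 0.0195]
tcp_rot: [131.1, 89.9, -50.1]
ft_force: [-0.7, 0.5, -0.1]
opening: 1.001
```

Call:
drive_tool --increments '[0,0,30,0,0,0,0,0,80,0,0,0,0,0,130,0,0,0,0,0,130,0,0,0]'

```text
time_s: 16.55
ee_pos: [0.4915, -0.396, 0.1555]
tcp_rot: [138.9, 89.3, -42.2]
ft_force: [-0.2, 0.2, -0.4]
opening: 1.002
```

```bash
python3 - <<'E'
from tilt import *
im,C,st=take("wrist","w17"); print(st['ee_pos'],st['ft_force'])
m=mask(im,(9,190,120),(22,255,255))
for a,c,mm in blobs(m,300):
    cs,_=cv2.findContours(mm,0,2); b=cv2.boxPoints(cv2.minAreaRect(cs[0])); print(a,c,ray(C,b,.0395)[:,:2].round(4).tolist())
im,C,st=take("side","s17"); crop(im,270,140,390,200,6,"s17c")
R=Rn.from_euler('xyz',st['tcp_rot'],degrees=True).as_matrix(); print(R.round(3))
E
```

```text
[ 0.49146983 -0.39595104  0.15554737] [-0.21064251  0.1919145  -0.44511693]
2819 [315.4 194.5] [[0.5385, -0.3834], [0.5381, -0.404], [0.4304, -0.4026], [0.431, -0.3795]]
[[ 0.005 -0.02  -1.   ]
 [-0.005 -1.     0.02 ]
 [-1.     0.005 -0.006]]
```

View pics/w17.png

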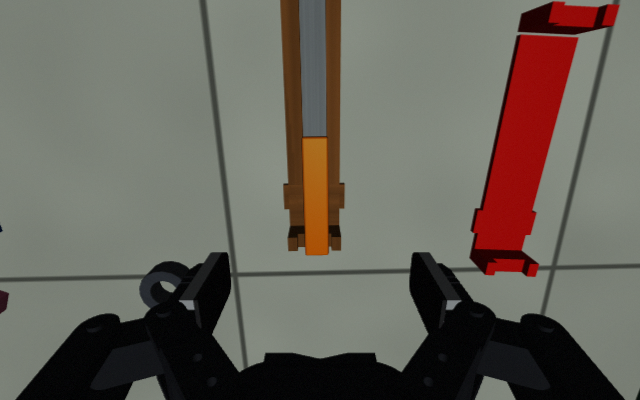

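View pics/s17c.png

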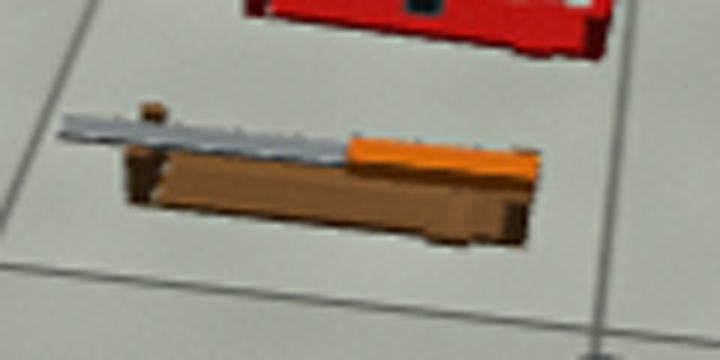

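```bash
cat > blk.py <<'E'
from tilt import *
def bpose(pinch,psi,lean):
    a=np.radians(90+psi); l=np.radians(lean); h=np.array([np.cos(a),np.sin(a),0]); z=np.array([0,0,1.])
    tx=h*np.sin(l)-z*np.cos(l); ty=np.array([np.sin(a),-np.cos(a),0]); tz=np.cross(tx,ty)
    return np.array(pinch)+.0187*tx, np.c_[tx,ty,tz]
def bd(c,psi,zp,lean=42,off=-.020,st=None):
    a=np.radians(90+psi); h=np.array([np.cos(a),np.sin(a)])
    p=np.array(c)+h*off; return delta(*bpose([*p,zp],psi,lean),st)
E
python3 - <<'E'
from blk import *
print(bd([.452,-.12],1.9,.16,0)); print(bpose([.452,-.0595,.023],1.9,42)[0])
E
```

```text
(array([-35.9, 253.5,  -8.7]), array([ 0.  ,  0.19, 93.03]))
[ 0.45158514 -0.04699414  0.00910319]
```

Call:
drive_tool --increments '[-10,60,0,0,0,60,-36,230,10,0,0,60,-36,230,10,0,0,60,-36,230,10,0,0,60,-36,230,10,0,0,60,-36,230,10,0,0,93,-36,230,10,0,0,93,-36,230,10,0,0,93]'

```text
time_s: 17.65
ee_pos: [0.4506, -0.1624, 0.1568]
tcp_rot: [-124.0, 89.8, 141.2]
ft_force: [-1.1, 0.2, -0.1]
opening: 0.996
```

```bash
python3 - <<'E'
from blk import *
st=readout.observe(); print(st['time_s'],st['ee_pos'],st['joint_positions'].round(1)); print(bd([.452,-.065],1.9,.12,st=st))
E
```

```text
17.65 [ 0.45056701 -0.1623927   0.15678169] [-2.280e+01 -2.700e+00  1.197e+02  1.000e-01  6.320e+01 -1.810e+01]
(array([  1.7,  89.9, -50.7]), array([41.88, -1.25,  6.35]))
```

Call:
drive_tool --increments '[2,40,0,42,-1.3,6.3,2,40,-20,42,-1.3,6.3,2,70,-20,42,-1.3,6.3,2,70,-20,42,-1.3,6.3,2,70,-20,42,-1.3,6.3,2,70,-20,42,-1.3,6.3]'

```text
time_s: 18.4
ee_pos: [0.4536, -0.0928, 0.1382]
tcp_rot: [-179.7, 48.0, 91.5]
ft_force: [0.1, 0.6, -0.3]
opening: 0.999
```

```bash
python3 - <<'E'
from blk import *
im,C,st=take("wrist","w18"); print(st['time_s'],st['ee_pos'],st['joint_positions'].round(1)); print(bd([.452,-.0395],1.9,.06,st=st),bd([.452,-.0395],1.9,.023,st=st))
for a,c,mm in blobs(mask(im,(100,120,60),(125,255,255)),200):
    print(a,c,ray(C,c,.03))
E
```

```text
18.4 [ 0.45355298 -0.09279158  0.13822744] [-37.8  13.6 114.9  31.5  82.6 -52.1]
(array([ -1.3,  45.8, -92.1]), array([-0.02, -0.17,  0.54])) (array([  -1.3,   45.8, -129.1]), array([-0.02, -0.17,  0.54]))
1669 [319.8 223.3] [[ 0.45459838 -0.04082867  0.03      ]]
```

View pics/w18.png

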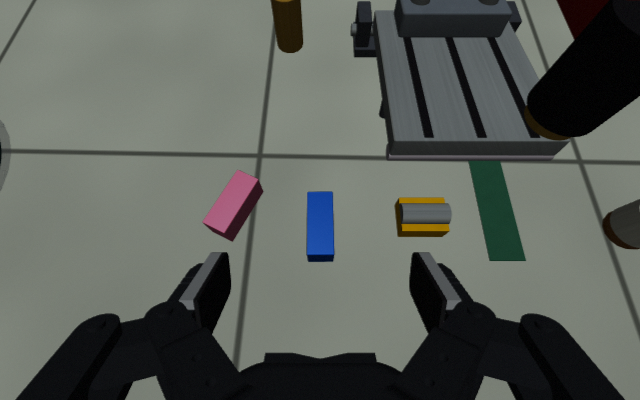

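Call:
drive_tool --increments '[-0.5,46,-40,0,0,0.5,-0.5,46,-85,0,0,0.5,-0.5,46,-115,0,0,0.5,-0.5,46,-129,0,0,0.5,-0.5,46,-129,0,0,0.5]' --fingers 60

```text
time_s: 19.08
ee_pos: [0.4538, -0.0467, 0.0106]
tcp_rot: [-180.0, 48.0, 92.0]
ft_force: [0.3, 0.3, 1.0]
opening: 0.601
```

```bash
python3 - <<'E'
from blk import *
im,C,st=take("wrist","w19"); print(st['time_s'],st['ee_pos'],st['ft_force'],st['opening'])
E
```

```text
19.075 [ 0.45376838 -0.04671293  0.01062562] [0.27073791 0.26052739 0.99515763] 0.6009029462034032
```

View pics/w19.png

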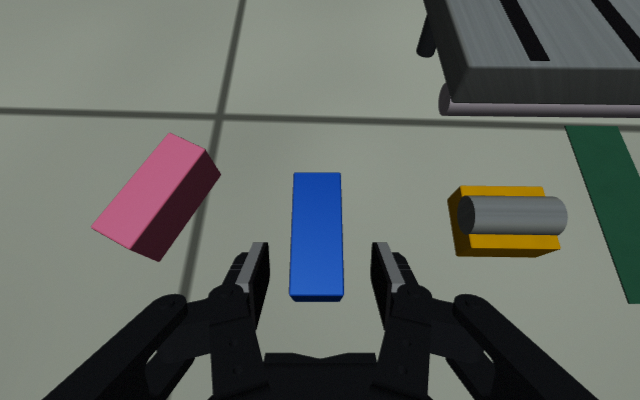

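Call:
drive_tool --increments '[0,0,-1.5,0,0,0,0,0,-1.5,0,0,0,0,0,-1.5,0,0,0,0,0,-1.5,0,0,0,0,0,-1.5,0,0,0]' --fingers 0

```text
time_s: 19.75
ee_pos: [0.4545, -0.0479, 0.0098]
tcp_rot: [179.9, 48.0, 91.8]
ft_force: [-1.2, -2.1, 6.1]
opening: 0.271
```

```bash
python3 - <<'E'
from blk import *
im,C,st=take("wrist","w20"); print(st['time_s'],st['ee_pos'],st['ft_force'],st['opening'])
ys,xs=np.nonzero(mask(im,(100,120,60),(125,255,255))); print(xs.min(),xs.max(),ys.min(),ys.max())
print("front edge",ray(C,[[xs[ys==ys.min()].mean(),ys.min()]],.03))
E
```

```text
19.75 [ 0.45453659 -0.04790318  0.00982601] [-1.18290237 -2.13646865  6.05971802] 0.27066597990971764
293 346 169 291
front edge [[ 0.45490066 -0.00921927  0.03      ]]
```

View pics/w20.png

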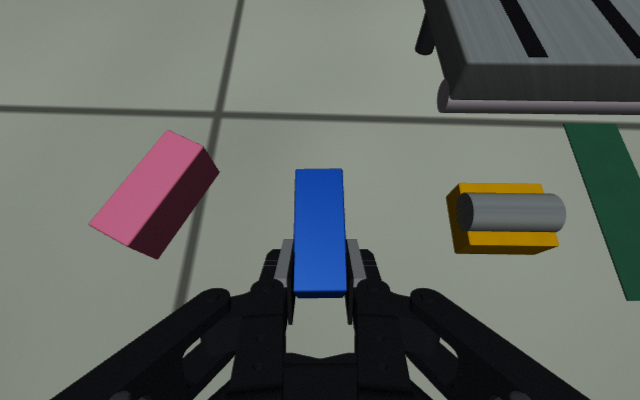

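```bash
python3 - <<'E'
from blk import *
st=readout.observe()
for L in (-35,-15,46): 
    p=u2w([40,-50+L-8.7,0]); print(L,p,((p-st['ee_pos'])*1e3).round(1))
E
```

```text
-35 [ 0.63032419 -0.06815615  0.        ] [175.8 -20.3  -9.8]
-15 [ 0.62994024 -0.04815984  0.        ] [175.4  -0.3  -9.8]
46 [0.62876919 0.01282892 0.        ] [174.2  60.7  -9.8]
```

Call:
drive_tool --increments '[0,-5,15,0,0,0,0,-60,25,0,0,0,20,-75,25,0,0,-0.7,80,-75,25,0,0,-0.7,135,-70,25,0,0,-0.7,175,-60,25,0,0,-0.7,175,-35,12,0,0,-0.7,175,-35,12,0,0,-0.7]'

```text
time_s: 20.8
ee_pos: [0.6273, -0.0804, 0.0196]
tcp_rot: [-179.7, 47.9, 91.6]
ft_force: [-0.1, 0.0, -2.8]
opening: 0.266
```

```bash
python3 - <<'E'
from blk import *
im,C,st=take("wrist","w21"); print(st['time_s'],st['ee_pos'],st['tcp_rot'],st['ft_force'],st['opening'],st['joint_positions'].round(1))
im2,C2,st=take("top","t21"); crop(im2,220,130,340,260,5,"t21c")
E
```

```text
20.8 [ 0.62729821 -0.08036799  0.01957873] [-179.67044962   47.89451022   91.60045268] [-0.07979127  0.01927752 -2.80408075] 0.26554242497208985 [-28.3  35.5  98.1  37.1  74.4 -49. ]
```

View pics/w21.png

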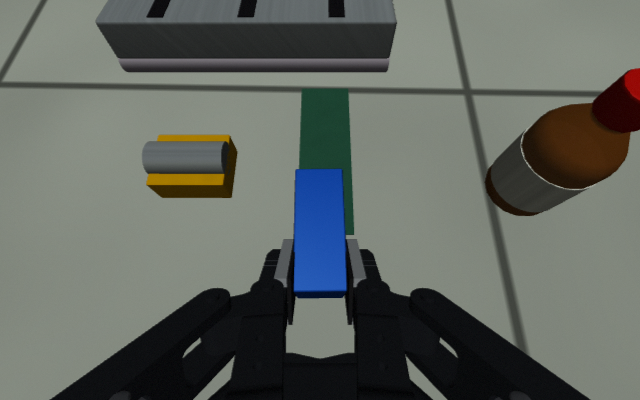

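View pics/t21c.png

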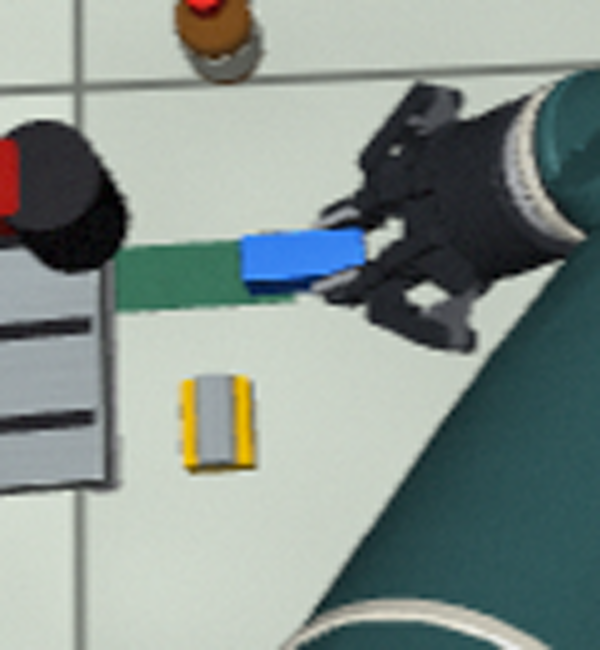

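```bash
cat > al.py <<'E'
from blk import *
def lines(im,C,zt,rl,rb):
    g=mask(im,(65,80,30),(95,255,200)); b=mask(im,(100,120,60),(125,255,255))
    out=[]
    for m,z,rows in ((g,0,range(*rl)),(b,zt,range(*rb))):
        E=[]
        for y in rows:
            x=np.nonzero(m[y])[0]
            if len(x)>10: E.append((x.min(),x.max()+1,y+.5))
        E=np.array(E,float); r=[]
        for k in (0,1):
            P=ray(C,np.c_[E[:,k],E[:,2]],z); p=np.polyfit(P[:,1],P[:,0],1); r.append((np.polyval(p,0.025),np.polyval(p,-.05),-np.degrees(np.arctan(p[0]))))
        out.append(np.array(r)); print("edges x@y=.025, x@y=-.05, yaw",np.array(r).round(4).tolist(),"mid",np.mean(r,0).round(4))
    return out
E
python3 - <<'E'
from al import *
im=cv2.imread("pics/w21.png"); st=readout.observe(); C=cam("wrist",st)
lines(im,C,.03+.0098,(92,160),(175,235))
ys,xs=np.nonzero(mask(im,(100,120,60),(125,255,255))); print("front edge y",ray(C,[[320,ys.min()]],.0398))
# lane near end
g=mask(im,(65,80,30),(95,255,200)); ys,xs=np.nonzero(g); print(ys.max(),ray(C,[[350,ys.max()+1]],0))
E
```

```text
edges x@y=.025, x@y=-.05, yaw [[0.6151, 0.6163, 0.9015], [0.6488, 0.6503, 1.1342]] mid [0.632  0.6333 1.0179]
edges x@y=.025, x@y=-.05, yaw [[0.615, 0.6175, 1.8677], [0.6389, 0.6414, 1.9454]] mid [0.6269 0.6294 1.9065]
front edge y [[ 0.62967867 -0.04250831  0.0398    ]]
234 [[ 0.6480361  -0.06581127  0.        ]]
```

Call:
drive_tool --increments '[3.3,0,0,0,0,-0.9,3,25,-8.5,0,0,-0.9,3,30,-9,0,0,-0.9,3,30,-9,0,0,-0.9]'

```text
time_s: 21.4
ee_pos: [0.6312, -0.0515, 0.0115]
tcp_rot: [-179.9, 47.9, 90.4]
ft_force: [0.1, -0.2, -2.1]
opening: 0.267
```

```bash
python3 - <<'E'
from al import *
im,C,st=take("wrist","w22"); print(st['time_s'],st['ee_pos'],st['tcp_rot'],st['ft_force'],st['opening'])
lines(im,C,.03,(95,150),(175,235))
ys,xs=np.nonzero(mask(im,(100,120,60),(125,255,255))); print("front edge y",ray(C,[[320,ys.min()]],.03))
im2,C2,st=take("side","s22"); crop(im2,240,190,320,280,7,"s22c"); print([round(edge(im2,c),2) for c in (286,288,290,292)])
E
```

```text
21.4 [ 0.6312063  -0.05147879  0.01151994] [-179.88675741   47.94219342   90.43360771] [ 0.0795205  -0.20927975 -2.1363678 ] 0.2665785758814126
edges x@y=.025, x@y=-.05, yaw [[0.6138, 0.6074, -4.883], [0.6477, 0.6495, 1.4035]] mid [ 0.6307  0.6284 -1.7398]
edges x@y=.025, x@y=-.05, yaw [[0.6203, 0.6214, 0.877], [0.6443, 0.6457, 1.0694]] mid [0.6323 0.6336 0.9732]
front edge y [[ 0.63341317 -0.01127159  0.03      ]]
[np.float64(249.04), np.float64(249.29), np.float64(249.39), np.float64(249.42)]
```

View pics/w22.png

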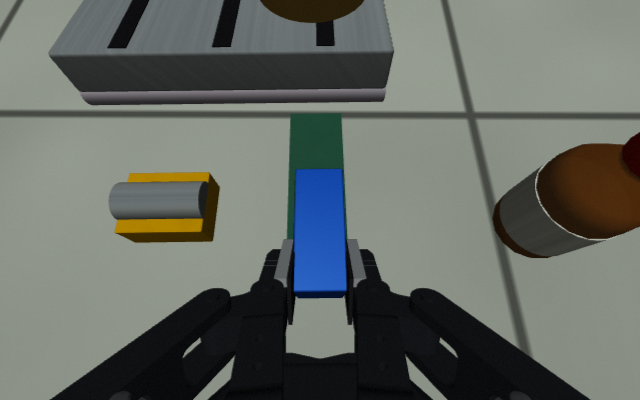

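View pics/s22c.png

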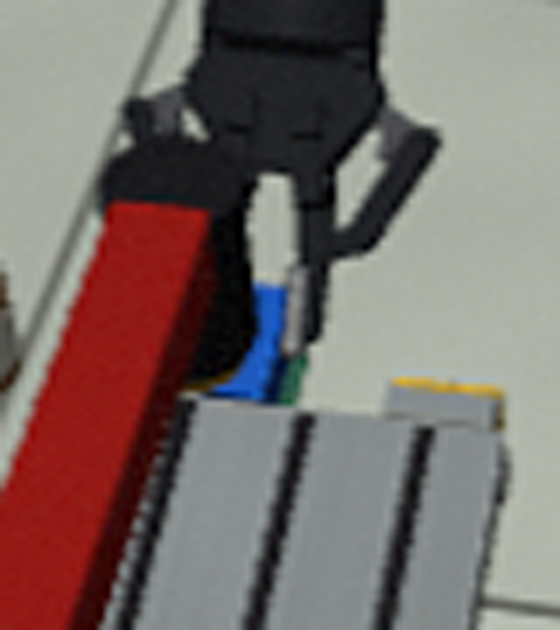

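Call:
drive_tool --increments '[-0.2,10,-1,0,0,0,-0.4,20,-1,0,0,0,-0.6,32,-1,0,0,0,-0.6,32,-1,0,0,0]'

```text
time_s: 22.0
ee_pos: [0.6306, -0.0187, 0.0106]
tcp_rot: [-179.9, 47.9, 90.5]
ft_force: [0.2, 0.3, -2.7]
opening: 0.27
```

```bash
python3 - <<'E'
from al import *
im,C,st=take("wrist","w23"); print(st['time_s'],st['ee_pos'],st['tcp_rot'],st['ft_force'],st['opening'])
im2,C2,st=take("side","s23"); crop(im2,240,190,320,280,7,"s23c"); print([round(edge(im2,c),2) for c in (286,288,290,292)])
im2,C2,st=take("top","t23"); crop(im2,200,130,340,260,5,"t23c")
E
```

```text
22.0 [ 0.63063382 -0.01873591  0.01064176] [-179.89925445   47.93058189   90.46409626] [ 0.16849254  0.25141337 -2.67870137] 0.2695758177578753
[np.float64(249.12), np.float64(249.27), np.float64(249.42), np.float64(249.44)]
```

View pics/w23.png

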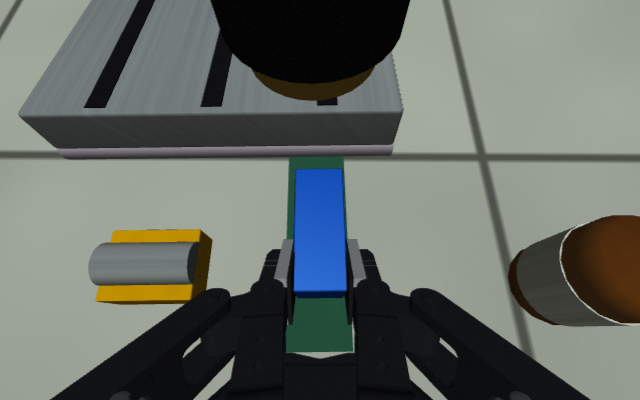

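View pics/t23c.png

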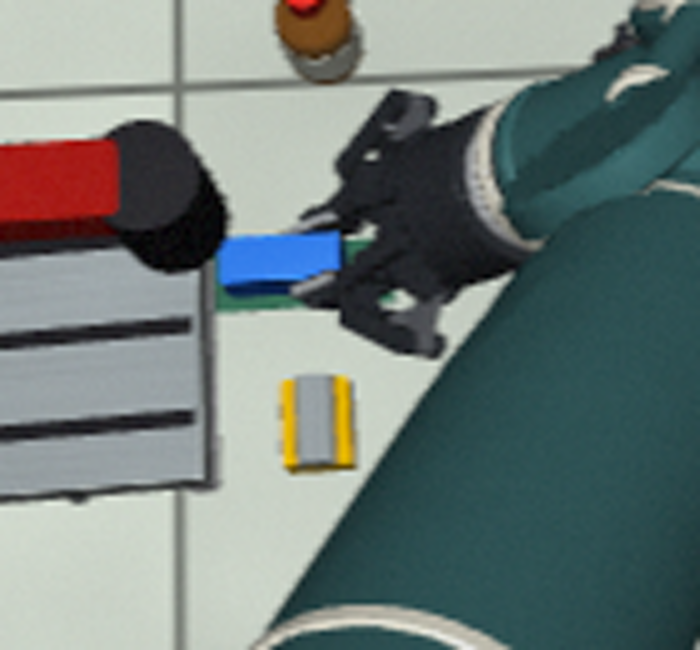

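View pics/s23c.png

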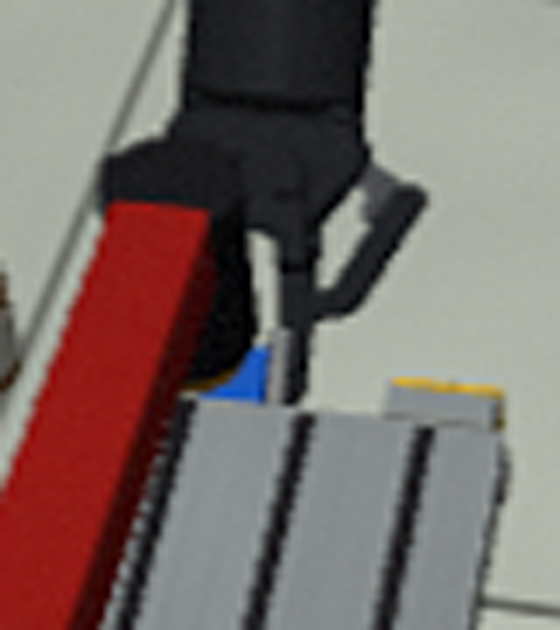

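Call:
drive_tool --increments '[-0.1,7,0,0,0,0,-0.3,14,0,0,0,0,-0.3,20,0,0,0,0,-0.3,20,0,0,0,0]'

```text
time_s: 22.65
ee_pos: [0.6306, 0.0005, 0.0106]
tcp_rot: [-179.9, 47.9, 90.4]
ft_force: [0.4, -0.4, -1.5]
opening: 0.264
```

```bash
python3 - <<'E'
from al import *
im,C,st=take("wrist","w24"); print(st['time_s'],st['ee_pos'],st['tcp_rot'],st['ft_force'],st['opening'])
im2,C2,st=take("side","s24"); crop(im2,240,190,320,280,7,"s24c"); print([round(edge(im2,c),2) for c in (286,288,290,292)])
E
```

```text
22.65 [6.30571281e-01 4.99554504e-04 1.06340792e-02] [-179.92515142   47.94672615   90.4019787 ] [ 0.423067   -0.38120876 -1.46761515] 0.2639928003924313
[np.float64(249.07), np.float64(249.29), np.float64(249.44), np.float64(249.47)]
```

View pics/w24.png

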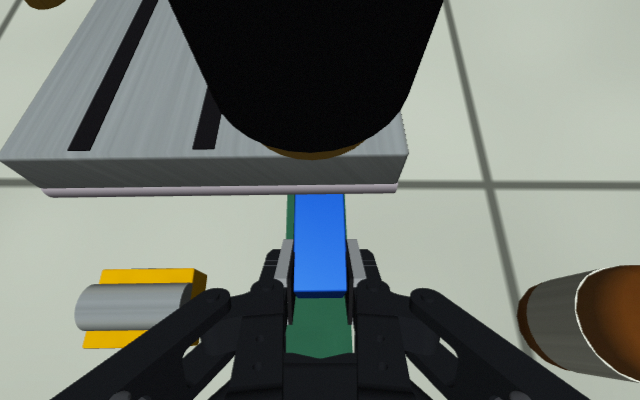

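View pics/s24c.png

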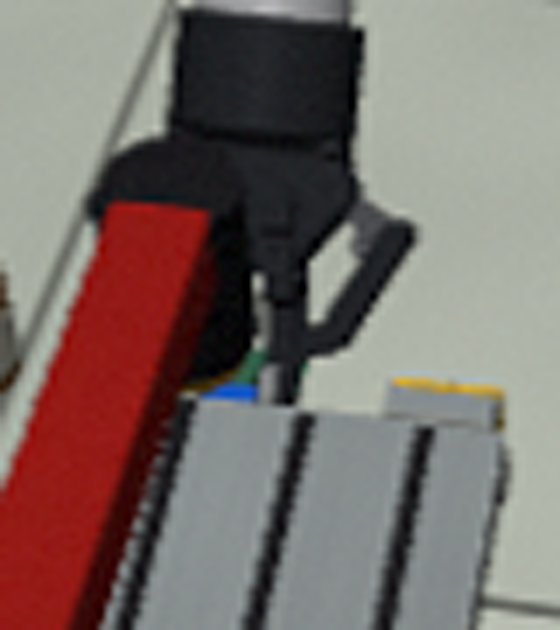

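```bash
python3 - <<'E'
from al import *
for n,zoff in (("w23",None),("w24",None)):
    im=cv2.imread(f"pics/{n}.png")
    st=readout.observe()
    if n=="w23": st=dict(st); st['ee_pos']=np.array([.63063,-.01874,.01064]); st['tcp_rot']=np.array([-179.899,47.9306,90.464])
    C=cam("wrist",st)
    g=mask(im,(65,80,30),(95,255,200)); b=mask(im,(100,120,60),(125,255,255))
    for y in (159,162,165,198,210,305,315,325,335,345):
        x=np.nonzero(g[y,:420])[0]
        if len(x)>3: print(n,y,x.min(),x.max()+1,ray(C,[[x.min(),y+.5],[x.max()+1,y+.5]],0)[:,:2].round(4).tolist())
    for y in (200,220,240,260,280):
        x=np.nonzero(b[y])[0]; p=ray(C,[[x.min(),y+.5],[x.max()+1,y+.5]],.031)[:,:2]; print("blk",y,p.round(4).tolist(),p.mean(0).round(4))
E
```

```text
w23 159 289 344 [[0.6134, 0.0429], [0.6477, 0.0432]]
w23 162 289 344 [[0.6135, 0.0408], [0.6476, 0.0411]]
w23 165 289 344 [[0.6136, 0.0387], [0.6476, 0.0389]]
w23 198 288 345 [[0.614, 0.0166], [0.6476, 0.0168]]
w23 210 288 346 [[0.6144, 0.0091], [0.648, 0.0093]]
w23 305 294 346 [[0.6199, -0.0429], [0.6466, -0.0427]]
w23 315 293 347 [[0.6196, -0.0476], [0.647, -0.0475]]
w23 325 287 352 [[0.6168, -0.0523], [0.6494, -0.0521]]
w23 335 285 352 [[0.616, -0.0569], [0.6492, -0.0567]]
w23 345 286 353 [[0.6167, -0.0613], [0.6495, -0.0611]]
blk 200 [[0.6209, 0.0027], [0.6445, 0.0029]] [0.6327 0.0028]
blk 220 [[0.6208, -0.0074], [0.6447, -0.0073]] [ 0.6328 -0.0073]
blk 240 [[0.6212, -0.017], [0.6449, -0.0168]] [ 0.6331 -0.0169]
blk 260 [[0.6216, -0.0261], [0.6447, -0.0259]] [ 0.6331 -0.026 ]
blk 280 [[0.6219, -0.0347], [0.6449, -0.0346]] [ 0.6334 -0.0347]
w24 198 288 345 [[0.6143, 0.0353], [0.6479, 0.0355]]
w24 210 287 294 [[0.614, 0.0277], [0.6181, 0.0277]]
w24 305 294 346 [[0.6201, -0.0242], [0.6468, -0.0241]]
w24 315 293 348 [[0.6198, -0.029], [0.6477, -0.0288]]
w24 325 287 351 [[0.6169, -0.0337], [0.649, -0.0335]]
w24 335 285 351 [[0.6162, -0.0382], [0.6489, -0.0381]]
w24 345 285 352 [[0.6164, -0.0427], [0.6492, -0.0425]]
blk 200 [[0.6211, 0.0214], [0.6447, 0.0215]] [0.6329 0.0214]
blk 220 [[0.621, 0.0112], [0.6449, 0.0114]] [0.633  0.0113]
blk 240 [[0.6214, 0.0017], [0.6451, 0.0018]] [0.6332 0.0017]
blk 260 [[0.6217, -0.0074], [0.6453, -0.0073]] [ 0.6335 -0.0074]
blk 280 [[0.6221, -0.0161], [0.645, -0.0159]] [ 0.6335 -0.016 ]
```

Call:
drive_tool --increments '[-1.5,0,0,0,0,0.2,-1.8,6,0,0,0,0.2,-1.9,12,0,0,0,0.2,-1.9,12,0,0,0,0.2]'

```text
time_s: 23.25
ee_pos: [0.6287, 0.0125, 0.0106]
tcp_rot: [-179.9, 47.9, 90.6]
ft_force: [-0.2, 0.2, -2.2]
opening: 0.27
```

```bash
python3 - <<'E'
from al import *
im,C,st=take("wrist","w25"); print(st['time_s'],st['ee_pos'],st['tcp_rot'],st['ft_force'],st['opening'])
g=mask(im,(65,80,30),(95,255,200)); b=mask(im,(100,120,60),(125,255,255))
for y in (325,335,345):
        x=np.nonzero(g[y,:420])[0]
        if len(x)>3: print(y,x.min(),x.max()+1,ray(C,[[x.min(),y+.5],[x.max()+1,y+.5]],0)[:,:2].round(4).tolist())
for y in (220,240,260,280):
        x=np.nonzero(b[y])[0]; p=ray(C,[[x.min(),y+.5],[x.max()+1,y+.5]],.031)[:,:2]; print("blk",y,p.mean(0).round(4))
ys,xs=np.nonzero(b); print("rear bottom row",ys.max(),ray(C,[[320,ys.max()+1]],.001))
im2,C2,st=take("side","s25"); crop(im2,240,190,320,280,7,"s25c"); print([round(edge(im2,c),2) for c in (286,288,290,292)])
E
```

```text
23.25 [0.62867124 0.01252099 0.01064593] [-179.92527124   47.94425446   90.59928033] [-0.17772348  0.2134912  -2.17161596] 0.2700558530439808
325 286 355 [[0.6144, -0.0211], [0.649, -0.0208]]
335 286 355 [[0.6147, -0.0257], [0.6488, -0.0254]]
345 286 355 [[0.6149, -0.0301], [0.6487, -0.0298]]
blk 220 [0.6308 0.0239]
blk 240 [0.6311 0.0143]
blk 260 [0.6314 0.0052]
blk 280 [ 0.6315 -0.0034]
rear bottom row 297 [[ 0.63133907 -0.00793406  0.001     ]]
[np.float64(249.12), np.float64(249.32), np.float64(249.42), np.float64(249.44)]
```

View pics/w25.png

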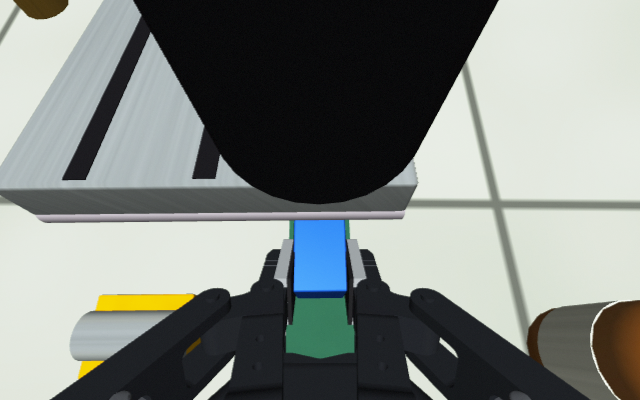

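View pics/s25c.png

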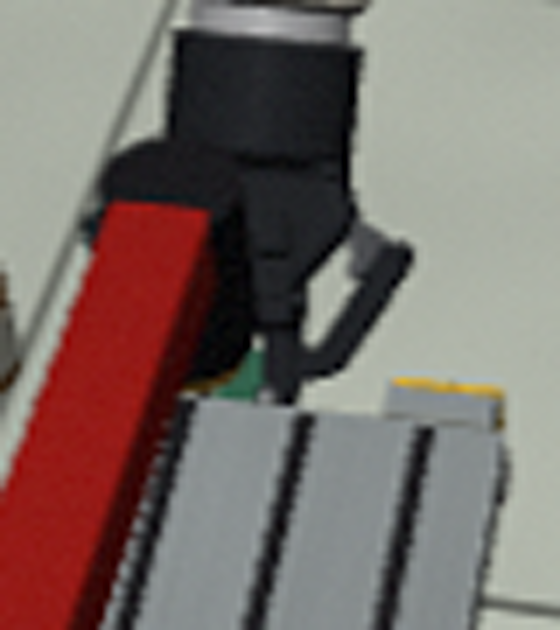

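Call:
drive_tool --increments '[0,0,-0.8,0,0,0,0,0,-0.8,0,0,0]'

```text
time_s: 23.6
ee_pos: [0.6291, 0.0117, 0.0099]
tcp_rot: [-180.0, 48.0, 90.5]
ft_force: [0.3, 0.6, -1.6]
opening: 0.269
```

Call:
drive_tool --increments '[0,0,0,0,0,0,0,0,0,0,0,0,0,0,0,0,0,0]' --fingers 50

```text
time_s: 23.98
ee_pos: [0.6291, 0.0118, 0.0101]
tcp_rot: [-180.0, 48.0, 90.5]
ft_force: [0.6, 0.3, -0.7]
opening: 0.503
```

Call:
drive_tool --increments '[0,-10,9,0,0,0,0,-45,40,0,0,0,0,-80,72,0,0,0,0,-80,72,0,0,0]'

```text
time_s: 24.48
ee_pos: [0.632, -0.0724, 0.0858]
tcp_rot: [179.4, 48.2, 89.9]
ft_force: [1.0, 0.4, -0.2]
opening: 0.502
```

```bash
python3 - <<'E'
from al import *
im,C,st=take("wrist","w26"); print(st['time_s'],st['ee_pos'],st['tcp_rot'],st['ft_force'],st['opening'])
g=mask(im,(65,80,30),(95,255,200)); b=mask(im,(100,120,60),(125,255,255)); ys,xs=np.nonzero(b); print(ys.min(),ys.max())
for y in range(ys.min()+2,ys.max(),6):
        x=np.nonzero(b[y])[0]; p=ray(C,[[x.min(),y+.5],[x.max()+1,y+.5]],.03)[:,:2]; print("blk",y,x.min(),x.max(),p.mean(0).round(4))
print(ray(C,[[320,ys.max()+1]],0))
for y in range(ys.max()+6,ys.max()+60,10):
        x=np.nonzero(g[y])[0]
        if len(x)>9: p=ray(C,[[x.min(),y+.5],[x.max()+1,y+.5]],0)[:,:2]; print("lane",p.mean(0).round(4))
crop(im,230,100,430,280,4,"w26c")
E
```

```text
24.475 [ 0.63203404 -0.07238212  0.08583504] [179.40910585  48.17502309  89.85749143] [ 1.03052541  0.39341444 -0.20906801] 0.5023620436583662
145 187
blk 147 301 330 [0.6314 0.0258]
blk 153 301 330 [0.6314 0.0202]
blk 159 301 330 [0.6315 0.0148]
blk 165 301 331 [0.6319 0.0094]
blk 171 301 331 [0.632  0.0042]
blk 177 301 331 [ 0.632 -0.001]
blk 183 301 331 [ 0.6321 -0.0061]
[[6.34958591e-01 3.73442408e-03 2.77555756e-17]]
lane [ 0.6317 -0.0106]
lane [ 0.6318 -0.0196]
lane [ 0.6323 -0.0282]
lane [ 0.6323 -0.0367]
lane [ 0.632 -0.045]
```

View pics/w26.png

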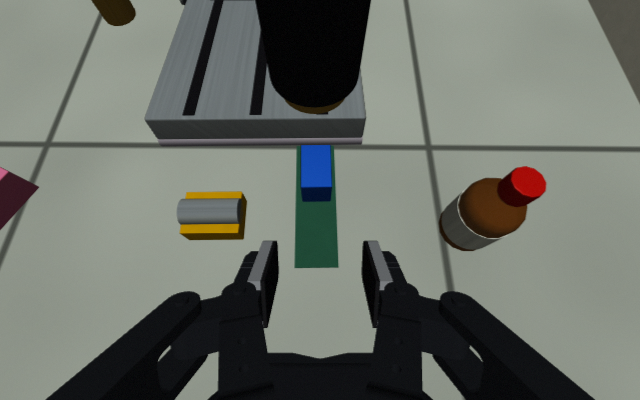

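```bash
python3 - <<'E'
from al import *
st=readout.observe(); p=u2w([-55,25,0]); print(p)
print(bpose([p[0],p[1],.13],1,0)[0], delta(*bpose([p[0],-.09,.15],1,0),st), delta(*bpose([p[0],p[1],.11],1,0),st))
E
```

```text
[0.53306296 0.04869822 0.        ]
[0.53306296 0.04869822 0.1113    ] (array([-97.4, -19.5,  47.3]), array([-41.92,  -0.31,   0.53])) (array([-97.4, 119.2,   7.3]), array([-41.92,  -0.31,   0.53]))
```

Call:
drive_tool --increments '[-30,-20,30,0,0,0,-97,-20,47,-42,-0.3,0.5,-97,-20,47,-42,-0.3,0.5,-97,-20,47,-42,-0.3,0.5,-97,-20,47,-42,-0.3,0.5,-97,-20,47,-42,-0.3,0.5,-97,-20,47,-42,-0.3,0.5]' --fingers 0

```text
time_s: 25.4
ee_pos: [0.531, -0.0874, 0.1279]
tcp_rot: [-114.7, 89.6, 156.3]
ft_force: [-0.3, -0.6, -0.2]
opening: 0.003
```

```bash
python3 - <<'E'
from al import *
im,C,st=take("side","s27"); p=u2w([-55,25,0]); print(st['time_s'],st['ee_pos'],st['opening'],st['joint_positions'].round(1),[round(edge(im,c),2) for c in (286,288,290,292)])
print(delta(*bpose([p[0],p[1],.11],1,0),st)); crop(im,220,170,400,330,4,"s27c")
im,C,st=take("top","t27"); crop(im,130,100,340,310,3.8,"t27c")
E
```

```text
25.4 [ 0.53103685 -0.08739729  0.12788029] 0.0027002665437675932 [-1.210e+01  5.700e+00  1.144e+02  1.000e-01  6.030e+01 -1.310e+01] [np.float64(248.6), np.float64(249.02), np.float64(249.14), np.float64(249.16)]
(array([  2. , 136.1, -36.6]), array([-0.17, -0.39,  0.01]))
```

View pics/s27c.png

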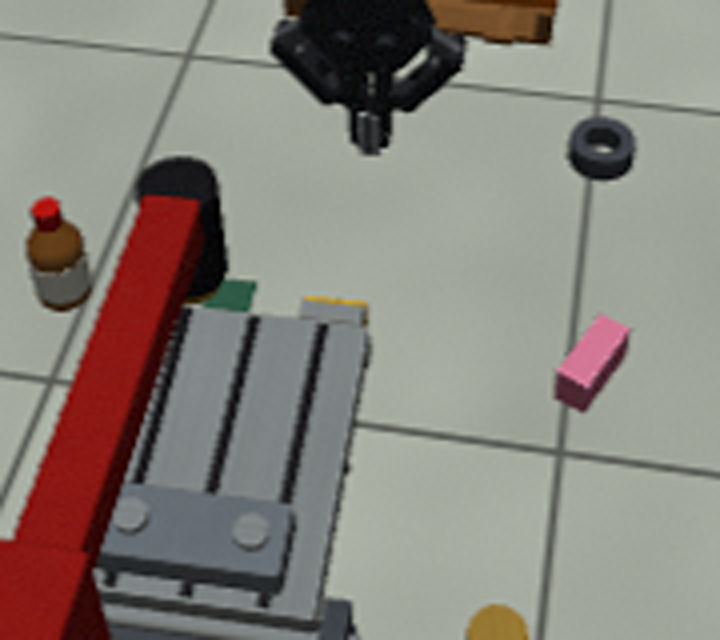

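Call:
drive_tool --increments '[1,50,0,0,0,0,2,105,-5,0,0,0,2,136,-25,0,0,0,2,136,-42,0,0,0,2,136,-48,0,0,0,2,136,-48,0,0,0]'

```text
time_s: 26.25
ee_pos: [0.5336, 0.0463, 0.0801]
tcp_rot: [-95.8, 89.6, 174.9]
ft_force: [0.7, 0.0, 0.7]
opening: 0.001
```

Call:
drive_tool --increments '[0,0,-3,0,0,0,0,0,-6,0,0,0,0,0,-9,0,0,0]'

```text
time_s: 26.62
ee_pos: [0.5342, 0.0476, 0.0721]
tcp_rot: [-102.1, 89.8, 168.8]
ft_force: [-0.2, -0.4, 0.6]
opening: 0.001
```

Call:
drive_tool --increments '[0,0,-2,0,0,0,0,0,-4,0,0,0,0,0,-5,0,0,0]'

```text
time_s: 27.0
ee_pos: [0.5341, 0.047, 0.0677]
tcp_rot: [-78.7, 89.7, -167.7]
ft_force: [-2.6, -4.3, 6.4]
opening: 0.001
```

Call:
drive_tool --increments '[0,0,-1,0,0,0,0,0,-2,0,0,0]'

```text
time_s: 27.25
ee_pos: [0.5344, 0.047, 0.0659]
tcp_rot: [-75.9, 89.8, -165.0]
ft_force: [-2.6, -4.2, 6.9]
opening: 0.002
```

Call:
drive_tool --increments '[0,0,-1,0,0,0,0,0,-2,0,0,0]'

```text
time_s: 27.5
ee_pos: [0.5345, 0.0469, 0.064]
tcp_rot: [-74.2, 89.8, -163.3]
ft_force: [-1.9, -3.2, 6.7]
opening: 0.003
```

Plate is moving down steadily at about 7 N; continue until the force rises.

Call:
drive_tool --increments '[0,0,-1,0,0,0,0,0,-1,0,0,0]'

```text
time_s: 27.75
ee_pos: [0.5346, 0.047, 0.0629]
tcp_rot: [-75.2, 89.8, -164.2]
ft_force: [-0.9, -2.8, 4.9]
opening: -0.002
```

Call:
drive_tool --increments '[0,0,-1,0,0,0,0,0,-1,0,0,0]'

```text
time_s: 28.0
ee_pos: [0.5347, 0.047, 0.0627]
tcp_rot: [-74.9, 89.8, -163.9]
ft_force: [-3.9, -4.0, 10.8]
opening: 0.003
```

Call:
drive_tool --increments '[0,0,-1,0,0,0,0,0,-1,0,0,0]'

```text
time_s: 28.25
ee_pos: [0.5347, 0.047, 0.0625]
tcp_rot: [-74.1, 89.8, -163.1]
ft_force: [-6.5, -4.8, 15.6]
opening: -0.001
```

Call:
drive_tool --increments '[0.5,0.5,-2,0,0,0,0.5,0.5,-2,0,0,0]'

```text
time_s: 28.5
ee_pos: [0.5348, 0.0469, 0.0623]
tcp_rot: [-67.9, 89.7, -156.9]
ft_force: [-11.9, -6.9, 29.1]
opening: 0.005
```

```bash
python3 - <<'E'
from al import *
im,C,st=take("side","s28"); print(st['ee_pos'],st['ft_force'],[round(edge(im,c),2) for c in (286,288,290,292)])
E
```

```text
Traceback (most recent call last):
TypeError: type NoneType doesn't define __round__ method
```

Firmly seated (29 N, no further travel). Lift off straight up, then retreat.

Call:
drive_tool --increments '[0,0,6,0,0,0,0,0,20,0,0,0,0,-40,40,0,0,0,0,-95,60,0,0,0,0,-135,90,0,0,0,0,-135,90,0,0,0]'

```text
time_s: 29.3
ee_pos: [0.5369, -0.0894, 0.1512]
tcp_rot: [60.0, 89.9, -29.3]
ft_force: [0.6, 0.5, 0.9]
opening: -0.0
```

```bash
python3 - <<'E'
from al import *
im,C,st=take("side","s29"); print(st['time_s'],st['ee_pos'],st['ft_force'],[edge(im,c) for c in (286,288,290,292)]); crop(im,220,120,400,330,3.5,"s29c")
im,C,st=take("wrist","w29")
im,C,st=take("top","t29"); crop(im,130,120,440,310,2.5,"t29c")
E
```

```text
29.3 [ 0.53688477 -0.08938324  0.15124296] [0.5957361  0.51147047 0.90207169] [np.float64(250.25862068965517), np.float64(250.27777777777777), np.float64(250.73076923076923), np.float64(251.0483870967742)]
```

View pics/s29c.png

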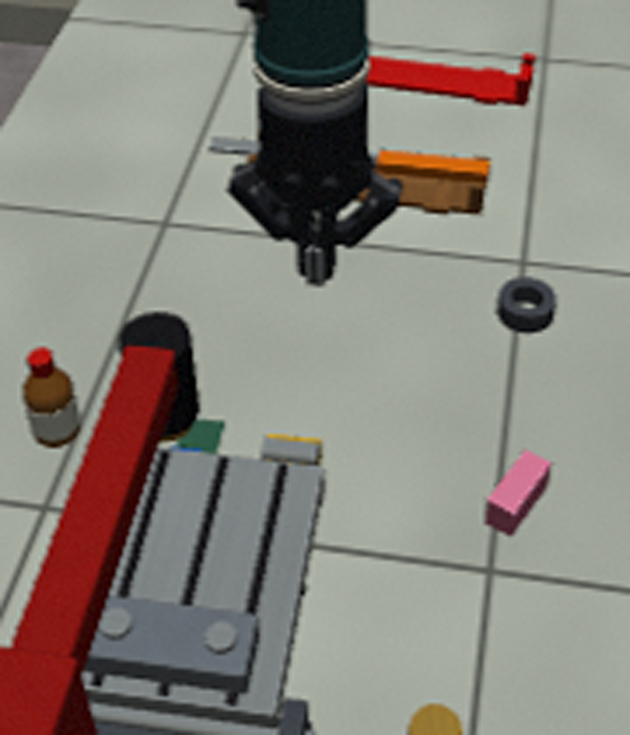

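View pics/w29.png

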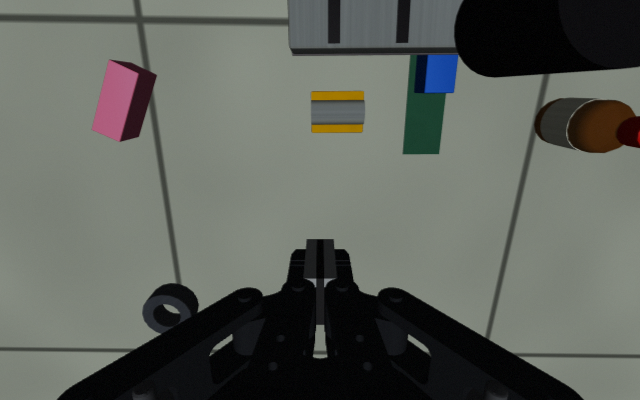

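```bash
python3 - <<'E'
from al import *
im=cv2.imread("pics/w29.png"); C=cam("wrist")
b=mask(im,(100,180,150),(125,255,255))
for y in (58,66,74,82,90):
    x=np.nonzero(b[y])[0]; print(y,x.min(),x.max(),ray(C,[[x.min(),y+.5]],.03)[0,:2].round(4))
ys,xs=np.nonzero(b); print(ray(C,[[438,ys.max()+1]],.03))
from plant import workorder
print(workorder.close_job())
E
```

```text
58 428 456 [0.6167 0.0181]
66 428 455 [0.6174 0.0124]
74 427 454 [0.6174 0.0067]
82 426 453 [0.6173 0.0008]
90 425 453 [ 0.6172 -0.0051]
[[ 0.62760434 -0.0060859   0.03      ]]
the job is handed in; nothing more can be done
None
```

The plate now sits with its roller on the blue gauge block, and I handed the job in at about 29 s of the 64 s allowed.

- **Levering:** I raised the plate with the pry bar to about 0.107 rad, judged from the side camera. The plate held that height when the bar came out.
- **Bar:** It is back in the slot of the wooden rests, within about 1 mm of where it lay along its length.
- **Gauge block:** I gripped it with the gripper leaning back about 42° and slid it along the lane. Its centre is about 3 mm short of the roller's line. It sits within about 1 mm of the lane's middle and square to it within about 1°. Wrist forces stayed at about 3 N or less while sliding, and no picture showed the gripper touching the lens.
- **Pressing:** The plate went down under about 7 N. It then stopped with the fingertips 62.3 mm up, as expected for 0.074 rad, and did not move further at 29 N.

After I backed off, the gripper was clear of everything. In the last pictures the oil bottle, ring and brass cylinder were where they had been.

**Where measurements disagreed:**
- The last side-camera reading of the tilt was about 0.065 to 0.07 rad, slightly under 0.074. That is within about half a pixel.
- The top and wrist cameras differed by about 5 mm in x. I used the side camera and lane-relative measurements instead.
- The final wrist image put the block's left edge about 3 mm lower in x than the earlier close-up. I took this to be that camera's bias and did not look closer before handing in.

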